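Find the branded brush box and push it to the dispatch rail

ROBOT

A 7-joint arm with a two-finger parallel gripper is mounted at the origin on a cart in front of the work surface, level with it; the furniture and walls round the work are solid. World frame = base frame: x ahead of the robot, y to its left, z up, the work surface at z = 0. Lengths are in m, angles in rad, forces in N, time in s.
With the tool pointing down it reaches from about 0.425 to 0.875 m from the base axis. Payload 8.4 kg.
Tool frame: the origin (TCP) lies midway between the tips of the shut fingers; the grasp point (between the pads) lies behind it (robot.grasp_offset is the z of the grasp point in the tool frame, in m); z points along the fingers, y is the direction in which the jaws open and shut (so a half turn about z gives the same grasp; the last joint's range is limited). The gripper opens to 85 mm and grips with 20 to 120 N. Pads are 22 mm wide; open, the fingers measure 114 mm over their backs; the gripper's body (76 mm by 85 mm) begins 54 mm behind the grasp point. The pads swing forward as they close: fully open they stand 13 mm farther back than shut.
Start: joints at [-1.199, 0.333, 0.04, 1.465, -0.013, 1.343, -0.059], TCP at [0.295, 0.579, 0.192] pointing down, gripper open.
Joint ranges: [-2.58, 2.58], [-0.38, 2.09], [-1.3, 1.39], [0.25, 2.4], [-1.5, 4.64], [0.08, 2.09], [-2.65, 2.65]. Speed limits (rad/s): [2.22, 2.22, 2.79, 2.79, 3.14, 3.14, 3.14].

INTERFACE

Orientations are given as a 3x3 rotation matrix whose columns are the frame's x, y, z axes.
In Python, from station import robot, optics, ticket, search_frame, trace gives the robot as it stands.
- The arm moves only by the tool servo_tool, never from a script. Its arguments are lists of equal length, an entry for each row: "twist": the turn, a rotation vector about the tool's x, y, z in units of 5 degrees (1.0 is 5 degrees), a list of three; "translation": the shift along the tool's x, y, z in units of 60 mm (1.0 is 60 mm), a list of three; "grip": the gripper command: -1 is shut, 1 is fully open, values between are in proportion. In form: {"twist": [[rx, ry, rz], ...], "translation": [[x, y, z], ...], "grip": [grip, ...]}. A call has 1 to 20 rows; each row is the pose to reach, as a shift and turn from the pose commanded when the call began, along the tool's axes at that moment; what a row does not reach only later rows make up. A row lasts 1/8 s, in which the tool goes at most 62.5 mm and 10.7 degrees, less where a joint would pass 70% of its speed; a pose out of reach is approached as far as the arm can. A call with a gripper value outside its range is refused whole. The fingers move at their own pace and stop on an object; "newtons" is the grip in N (left out, the last holds). Time passes only in rows, so rows that repeat a pose let the fingers close. It gives the time, the measured TCP pose, the force and the opening at its end, in the units of the state.
- robot.observe(): the state, without advancing time (a new reading comes with each control period).
- optics.capture(name): name is "scene" or "top" or "wrist"; returns the picture (420x560x3 uint8, red, green, blue); there is no depth.
- optics.get_calibration(name): a dict with "vfov" (degrees; the focal length in pixels is half the picture's height over the tangent of half this angle, whatever the lens; pixels are square), "cx", "cy" (the principal point, pixels), "pose" (4x4, takes a point from camera to world coordinates); the wrist camera has in their place "hand_eye" (4x4, takes a point from camera to tool coordinates, whose origin is the TCP and whose axes are the flange's). Camera axes: x right, y down, z forward; pixel columns grow to the right and rows downward; lengths in m; the calibration is good to about 2 mm. The wrist camera is an equidistant fisheye: a pixel r from the principal point sees the ray r / f radians off the axis. A picture is of the moment at which its call begins: read the wrist's pose just before it. get_calibration takes no time and is no camera call.
- ticket.hand_in(): hands the job in, once; it reports no verdict.
Trained networks look in the newest picture that a camera, given by its name, has taken for a name from the list of things; names that differ only in an ending like _2 or _b are one class to them, and where a whole thing is asked for, a point or a joint stands for the part that bears it (a point fixed in the world has none). Each returns a list of dicts, best first, with "conf" (0 to 1); they miss things now and then, are a little off and sometimes report something else, mostly with a low value. They report only what shows in the picture. A call takes as long as a camera call.
- search_frame(camera, query): "extent" ([centre column, centre row, width, height] in pixels, round what is visible of it).
- trace(camera, query): "mask" (420x560 bool, what is visible of it) and "extent" ([centre column, centre row, width, height] in pixels, round what is visible of it).
The state is a dict: "time_s": time; "joints": joint angles; "dq": joint speeds; "joint_efforts": joint torques, N m; "eef_pos": TCP position; "ee_rot": TCP orientation; "force": force on the tool from outside, world axes, zero at the start; "moment": the same for the moment, N m; "grip_width": opening from 0.0 (shut) to 1.0 (fully open).
Only numpy, scipy, OpenCV 4.12 (cv2) and the standard library are available. Lean on these libraries where they do the work, as an engineer would, in place of code of your own. Each camera call takes 0.05 s, during which the arm holds its last target.

TASK

Two closed wooden brush boxes stand in open stalls on the bench, each with a low fence batten on its left, and one of them has a round mark burnt into its underside. Without gripping or lifting them, slide each box up to its fence and tip it over the fence about halfway up onto its left end, so that its underside can be seen for a moment, then let it down gently, taking the left box first and the right one after it. Then push the marked box straight away from you along its fence until its back stands fully home against the dispatch rail; leave the other box in its stall, short of the rail, and everything else undisturbed.

Things in the scene. Friction and masses are not known exactly. Their poses are not given: they have to be found in the camera images.
- stalls: Pine battens fixed to the bench. Origin: on the bench, on the front face of the dispatch rail, midway between the stalls; x points away from the robot, y left. The rail (24 mm high, 22 deep) spans y = -212 to +228 mm, front face at x = 0. Two fences (16 mm high, 20 thick) run from it towards the robot to x = -229; their right faces, which the boxes are tipped over, are at y = +195 (left stall) and -45 (right stall).
- box_marked: Closed wooden brush box with the burnt mark beneath; else like the other. 150 mm long across the stall (own y, ends at +-75; +y is left), 98 deep (own x: front -45 towards the robot, back +53), 74 high (lid from 67 up overhangs 1 to 2 mm); about 0.6 kg. Origin: on the underside, mid-length; z up. A drawer knob on the front stands out to x = -57, height 10 to 22. Lid and drawer are fixed.
- box_plain: The other brush box, of the same shape, size, axes and mass, without a mark.
- mark (a point): Centre of the burnt mark on the underside of box_marked: a dark ring 60 mm in diameter round a 25 mm square.
- box_marked_left (a point): Middle of the bottom edge of box_marked at its left (+y) end: the edge it is tipped over against the fence. The box's centre of mass lies mid-length about 35 mm up: tipped so, it leans back on a finger at its right end up to about 60 degrees and topples beyond about 65.
- box_marked_right (a point): Middle of the bottom edge of box_marked at its right (-y) end: the edge that rises.
- box_plain_left (a point): The same left bottom edge of box_plain.
- box_plain_right (a point): The same right bottom edge of box_plain.
- cup: Bystander: small black cup, 72 mm wide, 60 mm high. Origin: centre of its underside.
- oil_bottle: Bystander: small white bottle with a blue cap, 44 mm wide, 122 mm high. Origin: centre of its underside.
- tape_roll: Bystander: roll of masking tape lying flat, 93 mm wide, 24 mm high. Origin: centre of its underside.

How it is judged:
On the way, in this order (a step that is already met when the one before it is completed fails the run):
1. the left box is tipped up at least 37 degrees (0.65 rad) over its left end and held so for 0.3 s (((y of box_marked in the frame of stalls above 0 m and angle between box_marked's own z axis and vertical above 0.65 rad and height (world z) of box_marked_right above 0.07 m) or (y of box_plain in the frame of stalls above 0 m and angle between box_plain's own z axis and vertical above 0.65 rad and height (world z) of box_plain_right above 0.07 m))), for 0.3 s.
2. the left box is down again and the right box is tipped up at least 37 degrees (0.65 rad) over its left end and held so for 0.3 s (((y of box_marked in the frame of stalls below 0 m and angle between box_marked's own z axis and vertical above 0.65 rad and height (world z) of box_marked_right above 0.07 m and angle between box_plain's own z axis and vertical below 0.08 rad) or (y of box_plain in the frame of stalls below 0 m and angle between box_plain's own z axis and vertical above 0.65 rad and height (world z) of box_plain_right above 0.07 m and angle between box_marked's own z axis and vertical below 0.08 rad))), for 0.3 s.
3. both boxes stand flat again, the marked one still short of the rail (angle between each of box_marked, box_plain's own z axis and vertical below 0.08 rad and x of box_marked in the frame of stalls below -0.075 m), for 0.2 s.
At the end, for the whole second after the job is handed in: The marked box stands flat in a stall with its back within about 7 mm of the dispatch rail and square to it (within 0.10 rad); the other box stands flat in its own stall, at least 27 mm short of the rail and within 80 mm of where it began; both at rest (x of box_marked in the frame of stalls between -0.06 and -0.045 m and y of box_marked in the frame of stalls between -0.18 and 0.14 m and angle between the x axis of box_marked and the x axis of stalls, either way round below 0.1 rad and angle between each of box_marked, box_plain's own z axis and vertical below 0.05 rad and linear speed of each of box_marked, box_plain below 0.01 m/s and distance of box_plain from where it was at the start of the episode below 0.08 m and x of box_plain in the frame of stalls below -0.08 m); the robot touches nothing.
It fails at once if a box is lifted: both ends of its underside are more than 20 mm above the bench (height (world z) of each of box_marked_left, box_marked_right above 0.02 m or height (world z) of each of box_plain_left, box_plain_right above 0.02 m).
It fails at once if a box is toppled: tipped beyond 75 degrees (1.3 rad) (angle between any of box_marked, box_plain's own z axis and vertical above 1.3 rad).
It fails at once if a box is let fall instead of lowered (turns faster than 5 rad/s) (angular speed of any of box_marked, box_plain above 5 rad/s).
It fails at once if the unmarked box is pushed to the rail (within 22 mm) (x of box_plain in the frame of stalls above -0.075 m).
It fails at once if a bystander (cup, bottle, tape roll) is moved more than 30 mm (distance of any of cup, oil_bottle, tape_roll from where it was at the start of the episode above 0.03 m).
It also fails if it takes over 72 s, if anything falls off the work surface, if the arm or the gripper's body presses on something with over 40 N, if the wrist force passes 120 N, or if a joint passes its speed limit or range.

## Working session

There is one attempt and no reset: what is moved stays moved. The work goes in short steps, Python scripts to look and compute and a tool call to move; the robot and the scene stay as the last step left them, time stands still between calls to the robot, and variables do not carry over. Pictures are saved under pics/ and viewed, and the job is handed in when it is done.

Besides the shell and the picture viewer there is one more tool, called after "Request:" by a JSON object that holds its "api" and its "payload". servo_tool: Moves the arm, as the interface text tells. Its arguments: {"type":"object","properties":{"twist":{"type":"array"},"translation":{"type":"array"},"grip":{"type":"array"},"newtons":{"type":"number"}},"required":["twist","translation","grip"]}

```bash
ls; mkdir -p pics; python3 - <<'E'
from station import robot, optics
import cv2,numpy as np
np.set_printoptions(precision=4,suppress=True)
s=robot.observe()
for k in s: print(k,np.array(s[k]))
for n in("scene","top","wrist"):
    im=optics.capture(n); cv2.imwrite(f"pics/{n}0.png",im[:,:,::-1]); print(n,optics.get_calibration(n))
print(robot.grasp_offset, [a for a in dir(robot) if a[0]!='_'])
E
```

```text
pics
time_s 0.0
joints [-1.1992  0.3339  0.0399  1.4663 -0.0134  1.3433 -0.0585]
dq [-0.001   0.0008 -0.0003  0.0004  0.0001 -0.0018  0.0002]
joint_efforts [  0.0001 -65.8549   1.3657 -40.5571   0.0169   0.0128  -0.    ]
eef_pos [0.2946 0.5788 0.1908]
ee_rot [[-0.8912  0.4537 -0.0006]
 [ 0.4537  0.8912 -0.0015]
 [-0.0001 -0.0016 -1.    ]]
force [-0.6136 -0.082   0.2399]
moment [-0.0046 -0.0038 -0.0479]
grip_width 0.9979387098180741
scene {'vfov': 57.25444865278844, 'cx': 282.3760782799528, 'cy': 199.1407558359753, 'pose': array([[ 0.6603, -0.5005,  0.5599,  0.1634],
       [-0.751 , -0.4393,  0.493 , -0.6828],
       [-0.0008, -0.746 , -0.6659,  0.5916],
       [ 0.    ,  0.    ,  0.    ,  1.    ]])}
top {'vfov': 57.201712809240384, 'cx': 278.98394460874096, 'cy': 209.2207942282219, 'pose': array([[-0.0096, -0.9975,  0.0707,  0.5884],
       [-0.9999,  0.0098,  0.0024, -0.2743],
       [-0.0031, -0.0707, -0.9975,  0.8941],
       [ 0.    ,  0.    ,  0.    ,  1.    ]])}
wrist {'vfov': 65.70646984690485, 'cx': 279.46590382529314, 'cy': 207.37703674531127, 'hand_eye': array([[ 0.001 , -0.9461, -0.3239,  0.0835],
       [ 1.    ,  0.0011, -0.0003, -0.0013],
       [ 0.0006, -0.3239,  0.9461, -0.1822],
       [ 0.    ,  0.    ,  0.    ,  1.    ]])}
-0.0187 ['Unreachable', 'grasp_offset', 'observe']
```

View pics/scene0.png

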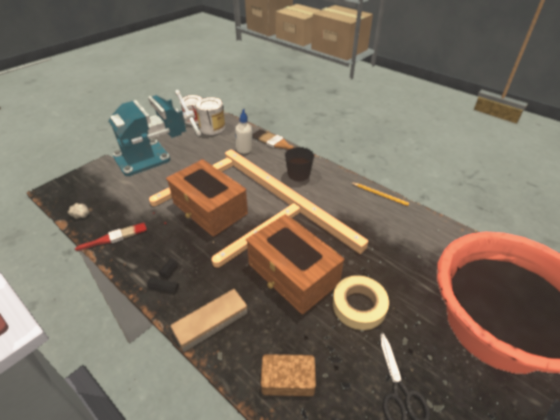

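View pics/top0.png

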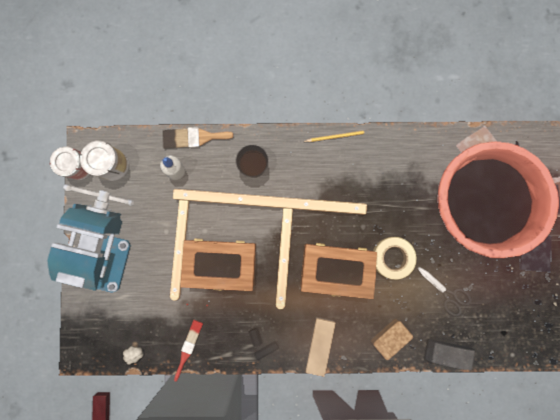

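View pics/wrist0.png

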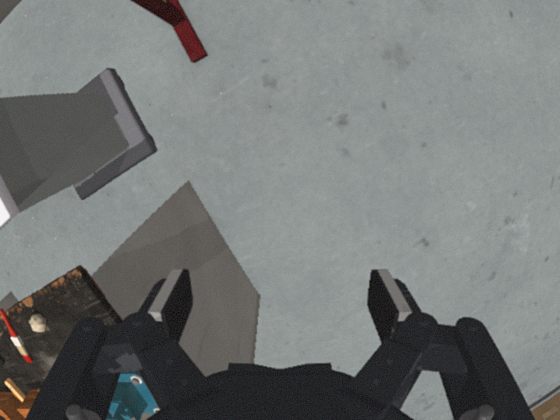

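```bash
cat > h.py <<'E'
import numpy as np,cv2
from station import robot, optics, ticket, search_frame, trace
np.set_printoptions(precision=4,suppress=True)
def cal(n):
    c=optics.get_calibration(n); f=210/np.tan(np.radians(c['vfov']/2)); return c,f
def px2w(n,u,v,z):
    c,f=cal(n); T=c['pose']; d=T[:3,:3]@np.array([(u-c['cx'])/f,(v-c['cy'])/f,1]); o=T[:3,3]
    return o+d*(z-o[2])/d[2]
def w2px(n,p):
    c,f=cal(n); T=c['pose']; q=T[:3,:3].T@(np.asarray(p)-T[:3,3]); return np.array([c['cx']+f*q[0]/q[2],c['cy']+f*q[1]/q[2]])
def save(n,name,scale=1,crop=None):
    im=optics.capture(n); o=im[:,:,::-1]
    if crop: a,b,c,d=crop; o=o[b:d,a:c]
    if scale!=1: o=cv2.resize(np.ascontiguousarray(o),None,fx=scale,fy=scale,interpolation=cv2.INTER_CUBIC)
    cv2.imwrite('pics/'+name,o); return im
E
python3 - <<'E'
from h import *
im=save('top','t1.png',2.8,(150,170,430,330))
for q in('stalls','box_marked','box_plain','cup','oil_bottle','tape_roll'):
    for r in trace('top',q):
        if r['conf']<.3: continue
        m=r['mask'].astype(np.uint8); c=max(cv2.findContours(m,0,1)[0],key=cv2.contourArea)
        print(q,r['conf'],r['extent'],cv2.minAreaRect(c))
        if 'box' in q:
            print([px2w('top',*p,.074)[:2] for p in cv2.boxPoints(cv2.minAreaRect(c))])
    # scene view
im=save('scene','s1.png',2.4,(140,130,470,330))
for q in('box_marked','box_plain'):
    for r in trace('scene',q): print(q,r['conf'],r['extent'])
E
```

```text
stalls 0.91 [267.9, 248.8, 192.5, 115.0] ((264.9906311035156, 251.5492706298828), (192.9727783203125, 110.54393005371094), 4.447384357452393)
box_marked 0.73 [392.2, 256.5, 43.5, 42.0] ((394.0, 257.5), (41.0, 42.0), 90.0)
[array([ 0.5854, -0.4712]), array([ 0.5846, -0.5602]), array([ 0.4985, -0.5573]), array([ 0.4993, -0.4689])]
box_marked 0.56 [336.5, 271.2, 76.7, 53.5] ((337.9405822753906, 271.09405517578125), (73.73225402832031, 50.547889709472656), 5.710593223571777)
[array([ 0.4704, -0.3121]), array([ 0.5757, -0.3242]), array([ 0.5587, -0.4792]), array([ 0.4538, -0.4658])]
box_plain 0.89 [218.2, 264.7, 79.6, 52.0] ((217.8371124267578, 264.92083740234375), (74.53459930419922, 50.181236267089844), 2.726310968399048)
[array([ 0.4818, -0.061 ]), array([ 0.587 , -0.0652]), array([ 0.578 , -0.2234]), array([ 0.473 , -0.2178])]
cup 0.94 [251.2, 160.4, 34.1, 33.1] ((251.1000213623047, 160.70001220703125), (30.857736587524414, 31.752164840698242), 63.43495178222656)
cup 0.71 [265.9, 249.3, 197.0, 118.2] ((265.2099609375, 250.74456787109375), (192.96453857421875, 112.38854217529297), 4.356975078582764)
oil_bottle 0.97 [173.8, 166.2, 25.9, 17.5] ((171.50001525878906, 167.00001525878906), (26.16295051574707, 17.677669525146484), 45.0)
tape_roll 0.64 [391.2, 257.5, 41.6, 43.6] ((393.5, 258.0), (40.0, 41.0), 90.0)
box_marked 0.8 [292.6, 264.9, 97.9, 96.9]
box_marked 0.56 [258.8, 209.6, 214.7, 116.2]
box_plain 0.65 [208.0, 199.8, 80.4, 74.7]
```

View pics/t1.png

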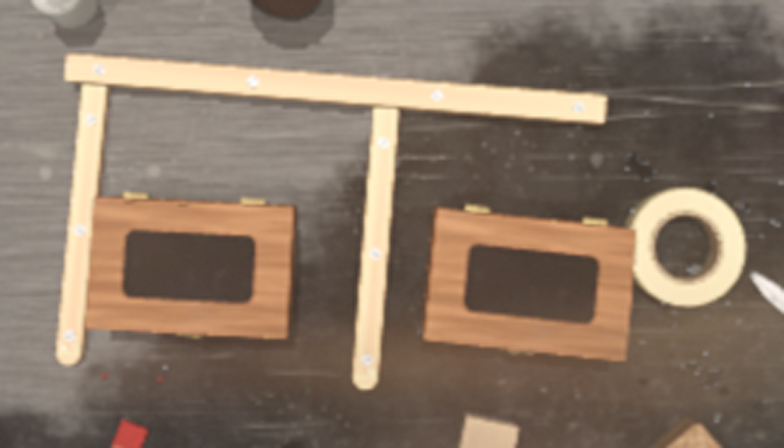

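View pics/s1.png

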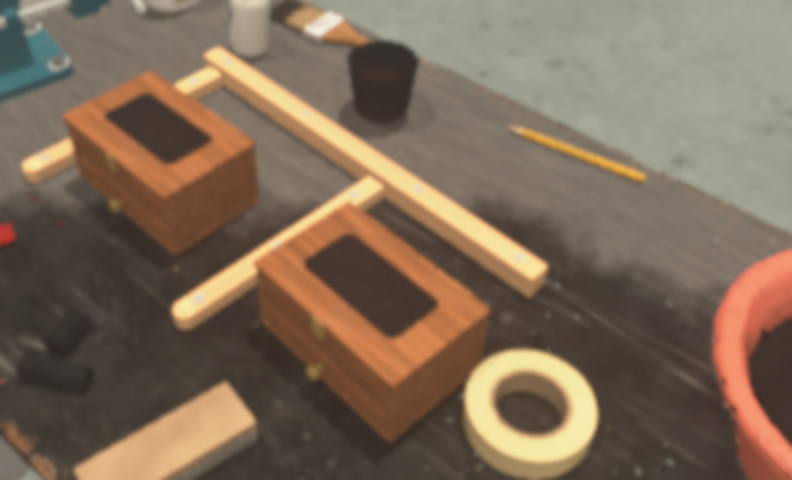

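```bash
python3 - <<'E'
from h import *
def P(x,y,z): return px2w('top',150+(x+.5)/2.8-.5,170+(y+.5)/2.8-.5,z)
L=dict(railTL=(65,56,.024),railTR=(607,96,.024),railBL=(65,81,.024),railBR=(604,122,.024),
 lfTR=(106,86,.016),lfBR=(83,350,.016), rfTR=(398,109,.016),rfBR=(378,375,.016),rfTL=(373,108,.016),rfBL=(353,375,.016),
 b1TL=(96,198,.074),b1TR=(294,206,.074),b1BR=(288,338,.074),b1BL=(86,327,.074),
 b2TL=(437,208,.074),b2TR=(636,230,.074),b2BR=(626,360,.074),b2BL=(423,340,.074),
 tapeC=(686,247,.012),tapeL=(634,240,.012))
W={k:P(*v) for k,v in L.items()}
for k in W: print(k,W[k][:2])
# stall frame
ydir=W['railBL'][:2]-W['railBR'][:2]; print('rail len',np.linalg.norm(ydir)); ydir/=np.linalg.norm(ydir)
# fence dirs
for a,b in(('lfTR','lfBR'),('rfTR','rfBR')):
    d=W[a]-W[b]; print(a,np.degrees(np.arctan2(d[1],d[0])))
print('yaw',np.degrees(np.arctan2(-ydir[0],ydir[1])))
xd=np.array([ydir[1],-ydir[0]])
o=W['railBR'][:2]+ydir*.212; o2=W['railBL'][:2]-ydir*.228; print('origin',o,o2)
o=(o+o2)/2
for k in W: 
    d=W[k][:2]-o; print(k,'stall',d@xd*1000,d@ydir*1000)
E
```

```text
railTL [ 0.697  -0.0312]
railTR [ 0.66   -0.4704]
railBL [ 0.6766 -0.0314]
railBR [ 0.639  -0.4675]
lfTR [ 0.6729 -0.0628]
lfBR [ 0.4599 -0.0458]
rfTR [ 0.6517 -0.3015]
rfBR [ 0.4379 -0.2829]
rfTL [ 0.6527 -0.2811]
rfBL [ 0.4381 -0.2628]
b1TL [ 0.5821 -0.0698]
b1TR [ 0.5746 -0.22  ]
b1BR [ 0.4759 -0.215 ]
b1BL [ 0.4854 -0.063 ]
b2TL [ 0.5721 -0.3283]
b2TR [ 0.5541 -0.4784]
b2BR [ 0.4573 -0.4683]
b2BL [ 0.4734 -0.3164]
tapeC [ 0.5374 -0.5341]
tapeL [ 0.5434 -0.492 ]
rail len 0.4376417060758405
lfTR -4.555243603862135
rfTR -4.971235485152128
yaw -4.9253486493282965
origin [ 0.6572 -0.2562] [ 0.657  -0.2586]
railTL stall 20.31265320226384 228.77405565342477
railTR stall 21.221030196599074 -211.96403987495017
railBL stall 2.7755575615628914e-14 226.82085303792024
railBR stall 2.0816681711721685e-14 -210.82085303792024
lfTR stall -0.9232870081370241 195.2425139157358
lfBR stall -214.648208227337 193.86192755221185
rfTR stall -1.5633300672486572 -44.35653924238995
rfBR stall -216.17385424053322 -44.18466270841197
rfTL stall -2.299792789851596 -23.947147207321603
rfBL stall -217.7152489146716 -24.18541423860371
b1TL stall -90.82238159313674 180.47887836471082
b1TR stall -85.376198021246 30.1959077090125
b1BR stall -184.2019073009322 26.712357936157765
b1BL stall -187.7190929946826 178.92116941869594
b2TL stall -78.60809037230689 -77.93402958407637
b2TR stall -83.64555368322075 -229.0585757891066
b2BR stall -180.99041927420654 -227.25433276459773
b2BL stall -177.89923929332758 -74.50565543905145
tapeC stall -95.51213213695331 -285.910536181437
tapeL stall -93.09680792377212 -243.51364435532372
```

```bash
cat >> h.py <<'E'
from scipy.spatial.transform import Rotation as Ro
O=np.array([.6571,-.2574]); YAW=np.radians(-4.93)
XD=np.array([np.cos(YAW),np.sin(YAW)]); YD=np.array([-np.sin(YAW),np.cos(YAW)])
def S2W(x,y,z): return np.r_[O+XD*x+YD*y,z]
def W2S(p): d=np.asarray(p)[:2]-O; return np.r_[d@XD,d@YD,p[2]]
def Rt(phi,psi):
    """phi: tilt from vertical pointing left; psi: camera turned away from robot (deg)"""
    f=np.radians(phi); r=np.r_[-YD,0]; u=np.array([0,0,1.]); z=-np.sin(f)*r-np.cos(f)*u; x=np.cos(f)*r-np.sin(f)*u; y=np.cross(z,x)
    R=np.c_[x,y,z]; return R@Ro.from_euler('z',-psi,degrees=True).as_matrix()
def rows(wps,p0=None,R0=None):
    s=robot.observe(); p0=s['eef_pos'] if p0 is None else p0; R0=s['ee_rot'] if R0 is None else R0
    tw=[];tr=[]
    for p,R in wps:
        tr.append([round(float(v),2) for v in R0.T@(np.asarray(p)-p0)/.06]); tw.append([round(float(v),1) for v in Ro.from_matrix(R0.T@R).as_rotvec(degrees=True)/5])
    print('twist',tw); print('translation',tr); return tw,tr
def st():
    s=robot.observe(); R=s['ee_rot']; print('t',s['time_s'],'tcpW',s['eef_pos'],'stall mm',W2S(s['eef_pos'])*1000,'q',s['joints'],'F',s['force'],'g',s['grip_width'])
    print(' z',R[:,2],'x',R[:,0])
E
python3 - <<'E'
from h import *
# check Rt sign
R=Rt(0,20); print(R)
s=robot.observe(); az0=np.degrees(np.arctan2(s['ee_rot'][1,0],s['ee_rot'][0,0])); print(az0)
pts=np.array([[.2946,.5788,.191],[.36,.5,.33],[.46,.25,.35],[.5,0,.35],S2W(-.139,-.02,.30)])
d=np.r_[0,np.cumsum(np.linalg.norm(np.diff(pts,axis=0),axis=1))]; print(d)
k=np.linspace(0,d[-1],25)[1:]
P=np.c_[[np.interp(k,d,pts[:,i]) for i in range(3)]].T
rows([(p,s['ee_rot']) for p in P])
E
```

```text
[[ 0.26   -0.9656  0.    ]
 [-0.9656 -0.26    0.    ]
 [ 0.      0.     -1.    ]]
153.0232255044901
[0.     0.1726 0.4426 0.6958 0.9664]
twist [[0.0, 0.0, 0.0], [0.0, 0.0, 0.0], [0.0, 0.0, 0.0], [0.0, 0.0, 0.0], [0.0, 0.0, 0.0], [0.0, 0.0, 0.0], [0.0, 0.0, 0.0], [0.0, 0.0, 0.0], [0.0, 0.0, 0.0], [0.0, 0.0, 0.0], [0.0, 0.0, 0.0], [0.0, 0.0, 0.0], [0.0, 0.0, 0.0], [0.0, 0.0, 0.0], [0.0, 0.0, 0.0], [0.0, 0.0, 0.0], [0.0, 0.0, 0.0], [0.0, 0.0, 0.0], [0.0, 0.0, 0.0], [0.0, 0.0, 0.0], [0.0, 0.0, 0.0], [0.0, 0.0, 0.0], [0.0, 0.0, 0.0], [0.0, 0.0, 0.0]]
translation [[-0.37, -0.17, -0.53], [-0.73, -0.32, -1.07], [-1.1, -0.48, -1.61], [-1.46, -0.64, -2.15], [-1.93, -1.0, -2.34], [-2.43, -1.44, -2.39], [-2.93, -1.88, -2.44], [-3.44, -2.32, -2.49], [-3.94, -2.76, -2.54], [-4.44, -3.2, -2.59], [-4.95, -3.65, -2.64], [-5.34, -4.19, -2.64], [-5.74, -4.73, -2.64], [-6.13, -5.27, -2.64], [-6.53, -5.82, -2.64], [-6.92, -6.36, -2.64], [-7.32, -6.9, -2.64], [-7.67, -7.46, -2.55], [-8.0, -8.03, -2.42], [-8.34, -8.6, -2.3], [-8.68, -9.16, -2.18], [-9.01, -9.73, -2.05], [-9.35, -10.3, -1.93], [-9.68, -10.87, -1.8]]
```

Request:
{"api": "servo_tool", "payload": {"twist": [[0,0,1],[0,0,3],[0,0,5],[0,0,7],[0,0,9],[0,0,11],[0,0,13],[0,0,15],[0,0,17],[0,0,19],[0,0,21],[0,0,23],[0,0,25],[0,0,27],[0,0,29],[0,0,31],[0,0,33]], "translation": [[-0.37,-0.17,-0.53],[-0.73,-0.32,-1.07],[-1.1,-0.48,-1.61],[-1.46,-0.64,-2.15],[-1.93,-1.0,-2.34],[-2.43,-1.44,-2.39],[-2.93,-1.88,-2.44],[-3.44,-2.32,-2.49],[-3.94,-2.76,-2.54],[-4.44,-3.2,-2.59],[-4.95,-3.65,-2.64],[-5.34,-4.19,-2.64],[-5.74,-4.73,-2.64],[-6.13,-5.27,-2.64],[-6.53,-5.82,-2.64],[-6.92,-6.36,-2.64],[-7.32,-6.9,-2.64]], "grip": [-1,-1,-1,-1,-1,-1,-1,-1,-1,-1,-1,-1,-1,-1,-1,-1,-1]}}

```text
time_s: 2.78
eef_pos: [0.4985, 0.0097, 0.3504]
ee_rot: [[0.977, -0.213, 0.001], [-0.213, -0.977, 0.001], [0.0, -0.001, -1.0]]
force: [0.9, 0.4, 0.9]
grip_width: 0.0
```

```bash
python3 - <<'E'
from h import *
st(); s=robot.observe()
p1=S2W(-.139,-.03,.22); 
for psi in(15,25):
  for phi in (0,20): print(psi,phi); rows([(p1,Rt(phi,psi))])
E
```

```text
t 2.775 tcpW [0.4985 0.0097 0.3504] stall mm [-180.9956  252.5107  350.3871] q [-0.752  -0.0515  0.6221  1.5724  0.0295  1.6104 -1.9148] F [0.8984 0.3582 0.8726] g 0.00012199262129879088
 z [ 0.0006  0.0006 -1.    ] x [ 0.977  -0.213   0.0004]
15 0
twist [[-0.0, 0.0, 13.5]]
translation [[1.3, 4.58, 2.17]]
15 20
twist [[3.2, -2.8, 13.4]]
translation [[1.3, 4.58, 2.17]]
25 0
twist [[-0.0, -0.0, 11.5]]
translation [[1.3, 4.58, 2.17]]
25 20
twist [[3.4, -2.5, 11.4]]
translation [[1.3, 4.58, 2.17]]
```

Request:
{"api": "servo_tool", "payload": {"twist": [[0.4,-0.3,1.4],[0.8,-0.6,2.8],[1.3,-0.9,4.3],[1.7,-1.2,5.7],[2.1,-1.6,7.1],[2.5,-1.9,8.5],[3.0,-2.2,10.0],[3.4,-2.5,11.4],[3.4,-2.5,11.4]], "translation": [[0.16,0.57,0.1],[0.32,1.15,0.3],[0.5,1.72,0.6],[0.65,2.29,0.9],[0.8,2.86,1.2],[1.0,3.44,1.5],[1.1,4.0,1.8],[1.3,4.58,2.17],[1.3,4.58,2.17]], "grip": [-1,-1,-1,-1,-1,-1,-1,-1,-1]}}

```text
time_s: 3.9
eef_pos: [0.5154, -0.2774, 0.2173]
ee_rot: [[0.344, -0.938, 0.025], [-0.884, -0.315, 0.344], [-0.315, -0.141, -0.939]]
force: [0.2, -0.1, 0.7]
grip_width: -0.001
```

```bash
python3 - <<'E'
from h import *
st(); s=robot.observe(); save('wrist','w2.png'); save('top','t2.png',1.6,(100,90,480,390))
for phi,psi in((20,25),(60,25)):
  print(np.round(s['ee_rot']-Rt(phi,psi),3)); rows([(S2W(-.139,.195-.077,.147),Rt(phi,psi))])
E
```

```text
t 3.9 tcpW [ 0.5154 -0.2774  0.2173] stall mm [-139.4112  -32.134   217.265 ] q [-0.0704  0.4825  0.9789  1.4865 -0.6313  1.6554 -1.8536] F [ 0.2096 -0.1361  0.7336] g -0.000612934271518052
 z [ 0.0248  0.3444 -0.9385] x [ 0.3444 -0.8843 -0.3153]
[[-0.003 -0.001 -0.005]
 [ 0.001  0.002  0.004]
 [-0.005  0.004  0.001]]
twist [[0.0, 0.1, 0.1]]
translation [[-1.7, -0.79, 1.98]]
[[-0.038 -0.017 -0.05 ]
 [-0.396 -0.183 -0.518]
 [ 0.47   0.225 -0.439]]
twist [[3.4, -7.2, 0.0]]
translation [[-1.7, -0.79, 1.98]]
```

View pics/w2.png

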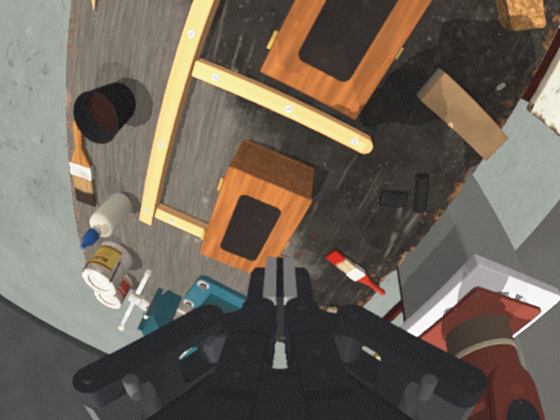

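View pics/t2.png

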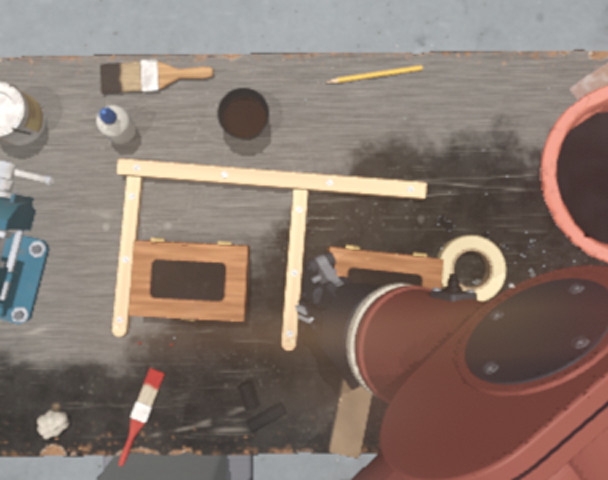

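```bash
cat >> h.py <<'E'
def wpx(p,s=None):
    s=s or robot.observe(); c=optics.get_calibration('wrist'); f=210/np.tan(np.radians(c['vfov']/2)); H=c['hand_eye']
    q=s['ee_rot'].T@(np.asarray(p)-s['eef_pos']); q=H[:3,:3].T@(q-H[:3,3]); th=np.arctan2(np.hypot(q[0],q[1]),q[2]); a=np.arctan2(q[1],q[0])
    return np.array([c['cx']+f*th*np.cos(a),c['cy']+f*th*np.sin(a)])
def boxpts(ox,oy,yawrel):
    c,s=np.cos(np.radians(yawrel)),np.sin(np.radians(yawrel)); out={}
    for n,(bx,by,bz) in dict(rbF=(-.045,-.075,0),rbB=(.053,-.075,0),rtF=(-.0465,-.0765,.074),rtB=(.0545,-.0765,.074),ltF=(-.0465,.0765,.074),ltB=(.0545,.0765,.074)).items():
        out[n]=S2W(ox+c*bx-s*by,oy+s*bx+c*by,bz)
    return out
E
python3 - <<'E'
from h import *
im=cv2.imread('pics/w2.png')
for b,col in((boxpts(-.141,.1035,2),(0,255,0)),(boxpts(-.1345,-.152,-1.6),(255,255,0))):
    for k,p in b.items():
        u=wpx(p); cv2.circle(im,tuple(int(round(v)) for v in u),2,col,-1); print(k,u, 'top',w2px('top',p))
for p in(S2W(0,.195,.016),S2W(-.229,-.045,.016),S2W(0,-.045,.016)):
    u=wpx(p);cv2.circle(im,tuple(int(round(v)) for v in u),2,(255,0,255),-1)
cv2.imwrite('pics/w2b.png',cv2.resize(im[0:280,130:450],None,fx=2.1,fy=2.1))
E
```

```text
rbF [318.0364 165.1362] top [254.7459 285.5041]
rbB [247.3369 134.7727] top [256.6938 242.6932]
rtF [316.721  198.0039] top [253.1072 290.7195]
rtB [230.747  161.8231] top [255.31  242.573]
ltF [267.9791 277.244 ] top [180.5481 287.6315]
ltB [200.1911 250.5498] top [183.3796 239.5664]
rbF [423.3784 -13.2083] top [364.7604 293.2901]
rbB [341.1896 -61.3083] top [368.5235 250.517 ]
rtF [448.0642 -14.3105] top [373.1342 299.2728]
rtB [343.0664 -77.9014] top [377.2906 251.1519]
ltF [359.5058 121.0072] top [300.5714 291.5466]
ltB [263.3427  70.5263] top [305.3472 243.5868]
```

View pics/w2b.png

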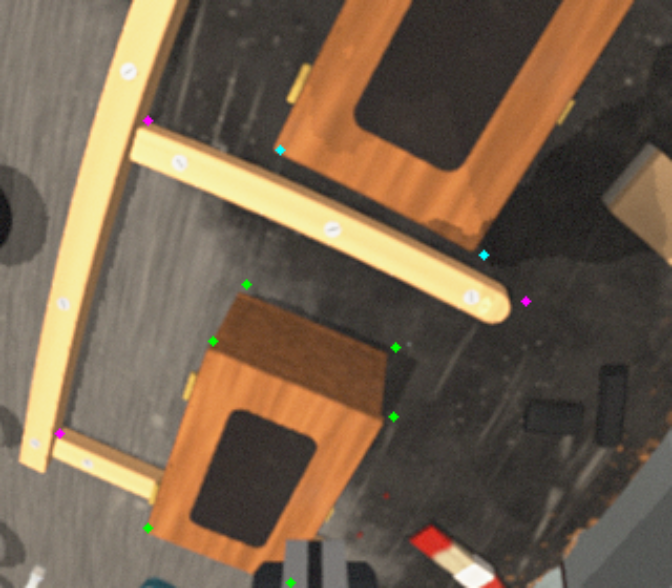

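```bash
cat >> h.py <<'E'
FENCE={1:.195,2:-.045}
def tip(b,x,th,phi,psi,h=.052,extra=0.,dpos=None):
    t=np.radians(th); f=np.radians(phi)
    r=.016*np.tan(t)+.150*np.cos(t)-h*np.sin(t); u=.150*np.sin(t)+h*np.cos(t)
    k=.011*abs(np.cos(t+f))-extra
    r+=k*np.cos(t); u+=k*np.sin(t)
    return S2W(x,FENCE[b]-r,u),Rt(phi,psi)
E
python3 - <<'E'
from h import *
W=[(S2W(-.139,-.02,.12),Rt(20,12)),(S2W(-.139,-.015,.054),Rt(20,12)),(S2W(-.139,.005,.054),Rt(20,12)),tip(1,-.139,0,20,12)]
rows(W); print([W2S(w[0]) for w in W])
E
```

```text
twist [[0.0, 0.1, 2.7], [0.0, 0.1, 2.7], [0.0, 0.1, 2.7], [0.0, 0.1, 2.7]]
translation [[0.39, 0.2, 1.61], [0.66, 0.33, 2.67], [0.38, 0.19, 2.79], [-0.03, 0.0, 2.99]]
[array([-0.139, -0.02 ,  0.12 ]), array([-0.139, -0.015,  0.054]), array([-0.139,  0.005,  0.054]), array([-0.139 ,  0.0347,  0.052 ])]
```

Request:
{"api": "servo_tool", "payload": {"twist": [[0,0,1.4],[0,0,2.7],[0,0.1,2.7],[0,0.1,2.7],[0,0.1,2.7],[0,0.1,2.7],[0,0.1,2.7],[0,0.1,2.7],[0,0.1,2.7],[0,0.1,2.7],[0,0.1,2.7]], "translation": [[0.2,0.1,0.8],[0.39,0.2,1.61],[0.55,0.28,2.2],[0.66,0.33,2.67],[0.52,0.26,2.73],[0.38,0.19,2.79],[0.3,0.15,2.83],[0.22,0.11,2.87],[0.14,0.08,2.91],[0.06,0.04,2.95],[-0.02,0,2.99]], "grip": [-1,-1,-1,-1,-1,-1,-1,-1,-1,-1,-1]}}

```text
time_s: 5.38
eef_pos: [0.5221, -0.2108, 0.0519]
ee_rot: [[0.124, -0.992, 0.029], [-0.935, -0.108, 0.337], [-0.331, -0.069, -0.941]]
force: [0.1, -0.4, 1.5]
grip_width: 0.003
```

```bash
python3 - <<'E'
from h import *
st(); save('wrist','w3.png'); save('top','t3.png',2.4,(150,150,430,330))
rows([tip(1,-.139,t,20+.8*t,12) for t in range(0,53,2)])
E
```

```text
t 5.375 tcpW [ 0.5221 -0.2108  0.0519] stall mm [-138.5026   34.8735   51.9214] q [-0.1924  0.5733  0.953   1.7625 -0.7532  1.3534 -2.0009] F [ 0.0649 -0.3508  1.4937] g 0.002940877353009621
 z [ 0.0289  0.3367 -0.9412] x [ 0.1244 -0.9354 -0.3309]
twist [[0.0, -0.0, -0.0], [0.1, -0.4, -0.0], [0.1, -0.7, -0.0], [0.2, -1.0, -0.0], [0.3, -1.3, -0.0], [0.3, -1.6, -0.0], [0.4, -1.9, -0.0], [0.5, -2.2, -0.0], [0.5, -2.5, -0.0], [0.6, -2.9, -0.0], [0.7, -3.2, -0.0], [0.7, -3.5, -0.0], [0.8, -3.8, -0.0], [0.9, -4.1, -0.0], [0.9, -4.4, -0.0], [1.0, -4.7, -0.0], [1.1, -5.1, -0.0], [1.1, -5.4, -0.0], [1.2, -5.7, -0.0], [1.3, -6.0, -0.0], [1.3, -6.3, -0.0], [1.4, -6.6, -0.0], [1.5, -6.9, -0.0], [1.5, -7.2, -0.0], [1.6, -7.6, -0.0], [1.7, -7.9, -0.0], [1.7, -8.2, -0.0]]
translation [[0.01, 0.01, -0.01], [-0.05, 0.0, -0.08], [-0.1, -0.01, -0.16], [-0.17, -0.02, -0.23], [-0.23, -0.04, -0.3], [-0.3, -0.05, -0.37], [-0.37, -0.07, -0.43], [-0.44, -0.08, -0.49], [-0.51, -0.1, -0.55], [-0.58, -0.11, -0.6], [-0.66, -0.13, -0.65], [-0.74, -0.14, -0.7], [-0.82, -0.16, -0.74], [-0.9, -0.18, -0.78], [-0.98, -0.19, -0.81], [-1.06, -0.21, -0.85], [-1.14, -0.23, -0.87], [-1.22, -0.25, -0.9], [-1.3, -0.26, -0.92], [-1.38, -0.28, -0.94], [-1.46, -0.29, -0.96], [-1.53, -0.31, -1.0], [-1.59, -0.32, -1.03], [-1.66, -0.34, -1.05], [-1.73, -0.35, -1.08], [-1.8, -0.37, -1.1], [-1.87, -0.38, -1.12]]
```

View pics/w3.png

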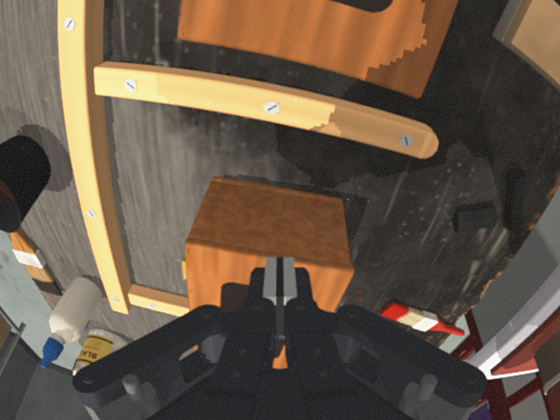

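View pics/t3.png

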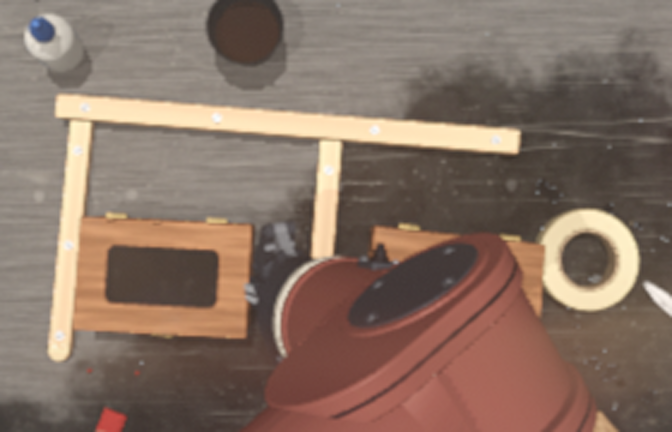

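Request:
{"api": "servo_tool", "payload": {"twist": [[0.1,-0.4,0],[0.1,-0.7,0],[0.2,-1.0,0],[0.3,-1.3,0],[0.3,-1.6,0],[0.4,-1.9,0],[0.5,-2.2,0],[0.5,-2.5,0],[0.6,-2.9,0],[0.7,-3.2,0],[0.7,-3.5,0],[0.8,-3.8,0]], "translation": [[-0.05,0,-0.08],[-0.1,-0.01,-0.16],[-0.17,-0.02,-0.23],[-0.23,-0.04,-0.3],[-0.3,-0.05,-0.37],[-0.37,-0.07,-0.43],[-0.44,-0.08,-0.49],[-0.51,-0.1,-0.55],[-0.58,-0.11,-0.6],[-0.66,-0.13,-0.65],[-0.74,-0.14,-0.7],[-0.82,-0.16,-0.74]], "grip": [-1,-1,-1,-1,-1,-1,-1,-1,-1,-1,-1,-1]}}

```text
time_s: 6.98
eef_pos: [0.5244, -0.1786, 0.111]
ee_rot: [[0.139, -0.989, 0.055], [-0.773, -0.074, 0.631], [-0.62, -0.13, -0.774]]
force: [-0.2, 0.1, -0.1]
grip_width: -0.001
```

```bash
python3 - <<'E'
from h import *
st(); save('wrist','w4.png'); save('scene','s4.png',2.4,(140,110,470,330))
E
```

```text
t 6.975 tcpW [ 0.5244 -0.1786  0.111 ] stall mm [-139.0042   67.1191  110.9752] q [ 0.0438  0.6317  0.8381  1.6437 -0.9001  1.6761 -1.9221] F [-0.2396  0.0816 -0.1458] g -0.0007315276673575026
 z [ 0.0547  0.6307 -0.7741] x [ 0.139  -0.7726 -0.6195]
```

View pics/w4.png

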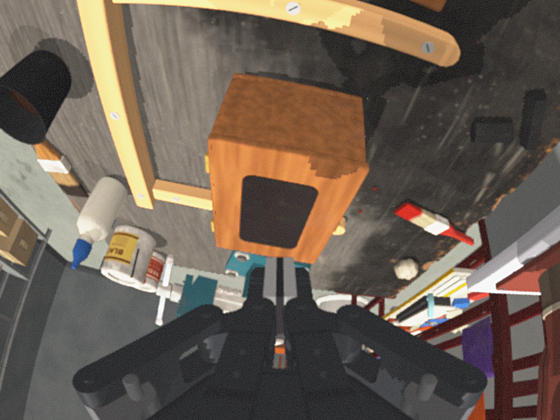

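View pics/s4.png

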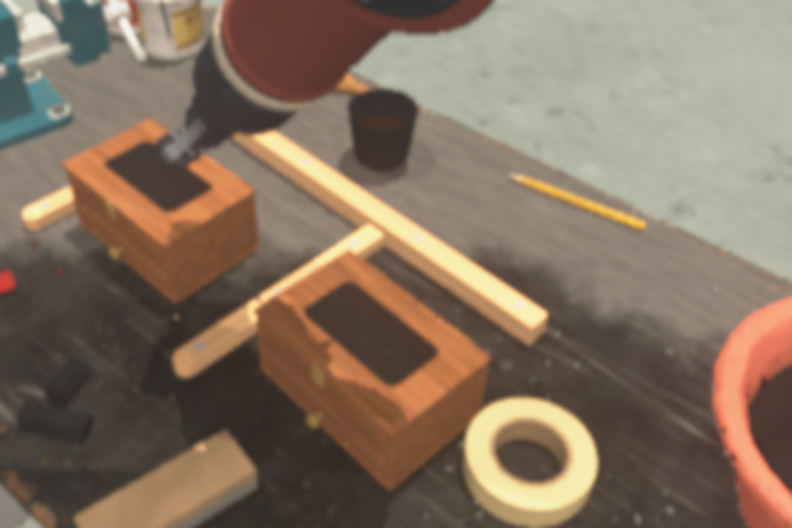

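```bash
python3 - <<'E'
from h import *
s=robot.observe()
print('tcp wrist',wpx(s['eef_pos']),'scene',w2px('scene',s['eef_pos']),'top',w2px('top',s['eef_pos']))
im=save('wrist','w5.png'); 
o=im[:,:,::-1].copy()
for k,p in boxpts(-.141,.1035,2).items():
    u=wpx(p,s); cv2.circle(o,tuple(int(round(v)) for v in u),2,(0,255,0),-1)
cv2.circle(o,tuple(int(round(v)) for v in wpx(s['eef_pos'],s)),2,(255,0,255),-1)
cv2.imwrite('pics/w5.png',o)
sc=optics.capture('scene')[:,:,::-1].copy()
for k,p in boxpts(-.141,.1035,2).items():
    cv2.circle(sc,tuple(int(round(v)) for v in w2px('scene',p)),2,(0,255,0),-1)
cv2.circle(sc,tuple(int(round(v)) for v in w2px('scene',s['eef_pos'])),2,(255,0,255),-1)
for p in(S2W(0,.195,.016),S2W(-.229,-.045,.016),S2W(0,-.045,.016),S2W(0,-.212,.024)):
    cv2.circle(sc,tuple(int(round(v)) for v in w2px('scene',p)),2,(255,0,0),-1)
cv2.imwrite('pics/s5.png',cv2.resize(sc[110:330,140:400],None,fx=2.7,fy=2.7))
E
```

```text
tcp wrist [278.0475 240.7013] scene [212.5688 177.6078] top [233.2802 268.8978]
```

View pics/w5.png

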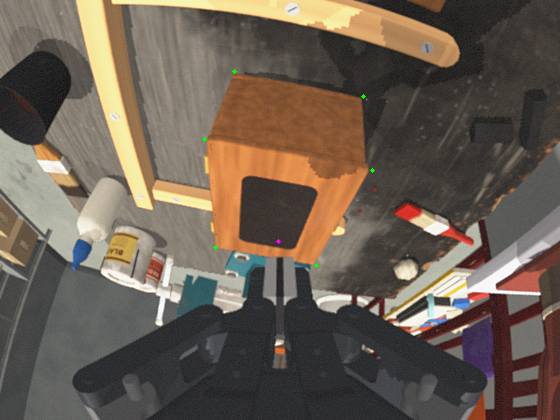

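View pics/s5.png

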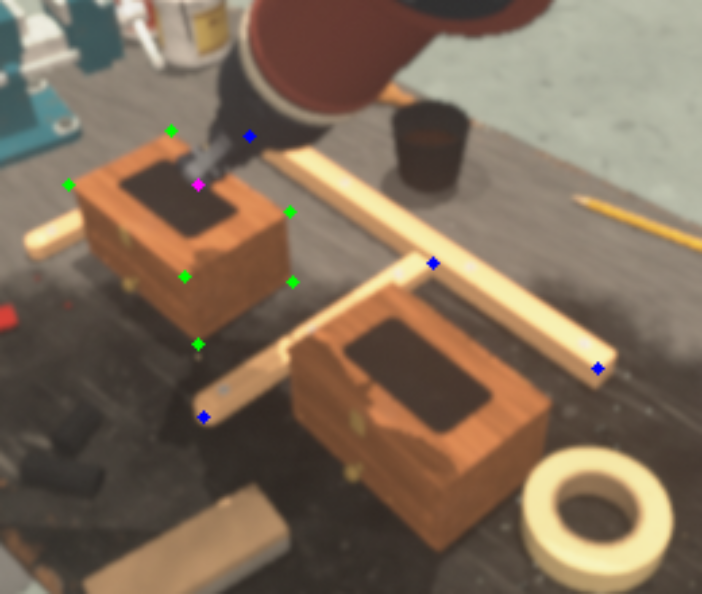

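```bash
python3 - <<'E'
from h import *
s=robot.observe(); R=s['ee_rot']; p=s['eef_pos']
sc=cv2.resize(cv2.imread('pics/s4.png'),None,fx=1,fy=1)
im=optics.capture('scene')[:,:,::-1]
k=9; c=cv2.resize(np.ascontiguousarray(im[140:200,180:265]),None,fx=k,fy=k,interpolation=cv2.INTER_CUBIC)
for i,d in enumerate((0,-.02,-.04,-.06,-.08)):
    u=w2px('scene',p+R[:,2]*d); cv2.circle(c,(int((u[0]-180+.5)*k),int((u[1]-140+.5)*k)),4,(255,0,255) if i==0 else (0,255,0),-1)
cv2.imwrite('pics/s6.png',c)
w=cv2.imread('pics/w5.png')
k=5;c=cv2.resize(w[210:330,220:340],None,fx=k,fy=k,interpolation=cv2.INTER_CUBIC)
for d in (0,-.02,-.04,-.06,-.08):
    u=wpx(p+R[:,2]*d,s); cv2.circle(c,(int((u[0]-220+.5)*k),int((u[1]-210+.5)*k)),4,(0,255,255),-1)
cv2.imwrite('pics/w6.png',c)
E
```

```text
(no output)
```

View pics/s6.png

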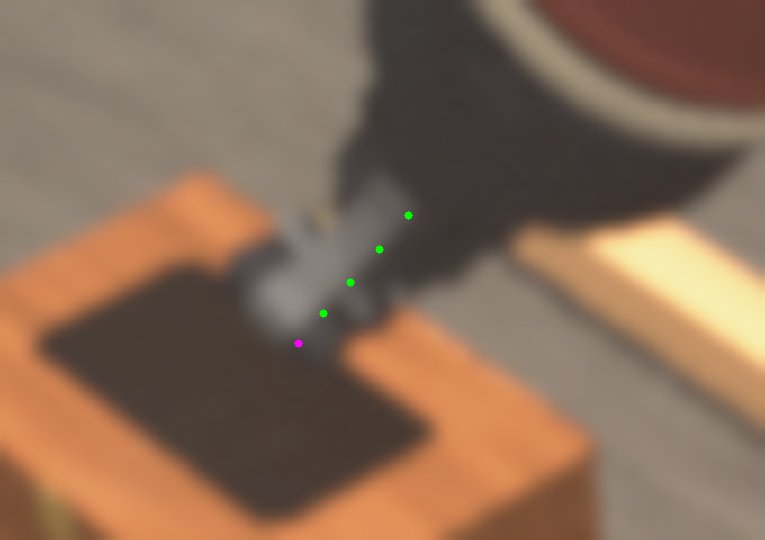

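View pics/w6.png

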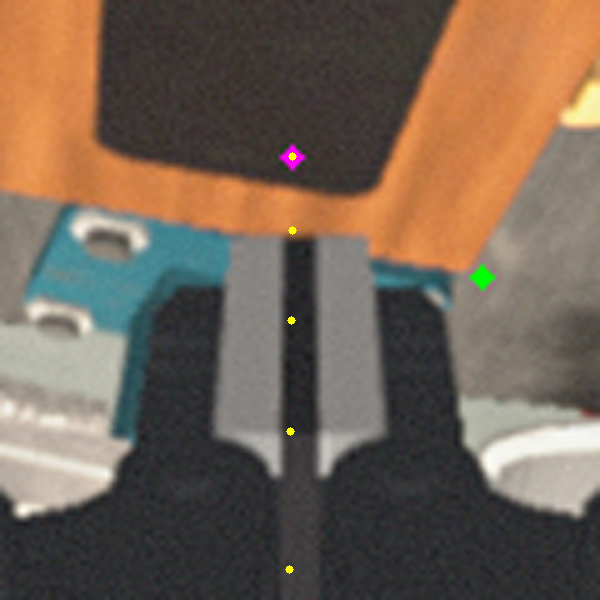

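```bash
python3 - <<'E'
from h import *
rows([(S2W(-.139,.03,.13),Rt(30,12)),(S2W(-.139,-.02,.12),Rt(20,12)),(S2W(-.139,-.02,.03),Rt(20,12)),(S2W(-.139,.0,.03),Rt(20,12)),(S2W(-.139,.02,.03),Rt(20,12))])
E
```

```text
twist [[-0.4, 1.8, -0.0], [-0.8, 3.7, -0.0], [-0.8, 3.7, -0.0], [-0.8, 3.7, -0.0], [-0.8, 3.7, -0.0]]
translation [[0.27, 0.05, -0.64], [1.0, 0.21, -1.03], [1.93, 0.4, 0.13], [1.68, 0.35, 0.34], [1.42, 0.3, 0.55]]
```

Request:
{"api": "servo_tool", "payload": {"twist": [[-0.4,1.8,0],[-0.8,3.7,0],[-0.8,3.7,0],[-0.8,3.7,0],[-0.8,3.7,0],[-0.8,3.7,0],[-0.8,3.7,0],[-0.8,3.7,0],[-0.8,3.7,0],[-0.8,3.7,0]], "translation": [[0.27,0.05,-0.64],[1.0,0.21,-1.03],[1.47,0.3,-0.45],[1.93,0.4,0.13],[1.84,0.38,0.2],[1.76,0.36,0.27],[1.68,0.35,0.34],[1.6,0.33,0.41],[1.51,0.31,0.48],[1.42,0.3,0.55]], "grip": [-1,-1,-1,-1,-1,-1,-1,-1,-1,-1]}}

```text
time_s: 8.48
eef_pos: [0.5202, -0.2249, 0.0304]
ee_rot: [[0.125, -0.992, 0.028], [-0.932, -0.108, 0.345], [-0.339, -0.07, -0.938]]
force: [0.3, -0.1, -0.7]
grip_width: 0.002
```

```bash
python3 - <<'E'
from h import *
st(); save('wrist','w7.png'); save('scene','s7.png',2.4,(140,130,470,330))
rows([(S2W(-.139,y,.03),Rt(20,12)) for y in(.02,.025,.03,.035,.04,.05)])
s=robot.observe(); print('tcp wrist',wpx(s['eef_pos']))
E
```

```text
t 8.475 tcpW [ 0.5202 -0.2249  0.0304] stall mm [-139.1795   20.6155   30.3629] q [-0.1345  0.6129  0.9187  1.7552 -0.7762  1.3419 -1.9575] F [ 0.3412 -0.1479 -0.708 ] g 0.002450828377439243
 z [ 0.0282  0.3449 -0.9382] x [ 0.1254 -0.9324 -0.339 ]
twist [[0.0, 0.1, -0.0], [0.0, 0.1, -0.0], [0.0, 0.1, -0.0], [0.0, 0.1, -0.0], [0.0, 0.1, -0.0], [0.0, 0.1, -0.0]]
translation [[0.02, 0.0, -0.0], [-0.06, -0.02, 0.03], [-0.13, -0.03, 0.05], [-0.21, -0.05, 0.08], [-0.29, -0.06, 0.11], [-0.44, -0.1, 0.17]]
tcp wrist [278.025  241.2361]
```

View pics/w7.png

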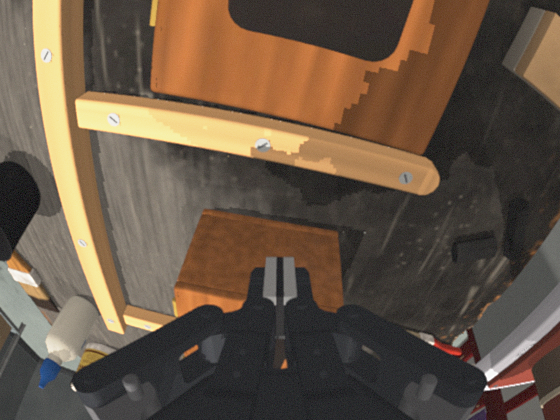

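View pics/s7.png

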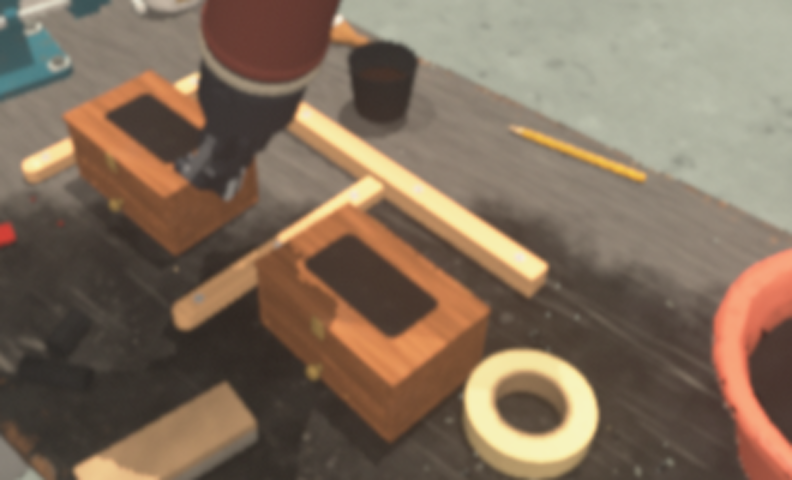

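Request:
{"api": "servo_tool", "payload": {"twist": [[0,0,0],[0,0,0],[0,0,0],[0,0,0]], "translation": [[-0.06,-0.02,0.03],[-0.13,-0.03,0.05],[-0.21,-0.05,0.08],[-0.21,-0.05,0.08]], "grip": [-1,-1,-1,-1]}}

```text
time_s: 9.07
eef_pos: [0.5217, -0.2114, 0.0301]
ee_rot: [[0.126, -0.992, 0.028], [-0.932, -0.108, 0.345], [-0.339, -0.069, -0.938]]
force: [0.3, -0.2, 0.1]
grip_width: 0.001
```

```bash
python3 - <<'E'
from h import *
st(); s=robot.observe();save('wrist','w8.png'); im=optics.capture('scene')[:,:,::-1].copy()
k=6; c=cv2.resize(np.ascontiguousarray(im[150:240,160:260]),None,fx=k,fy=k,interpolation=cv2.INTER_CUBIC)
for i,d in enumerate((0,-.02,-.04,-.06,-.08)):
    u=w2px('scene',s['eef_pos']+s['ee_rot'][:,2]*d); cv2.circle(c,(int((u[0]-160+.5)*k),int((u[1]-150+.5)*k)),4,(255,0,255) if i==0 else (0,255,0),-1)
cv2.imwrite('pics/s8.png',c)
E
```

```text
t 9.075 tcpW [ 0.5217 -0.2114  0.0301] stall mm [-138.9013   34.2338   30.1326] q [-0.162   0.6004  0.9207  1.7722 -0.7755  1.33   -1.9745] F [ 0.2625 -0.2097  0.0838] g 0.0011010733376528542
 z [ 0.0278  0.3449 -0.9382] x [ 0.1256 -0.9324 -0.339 ]
```

View pics/w8.png

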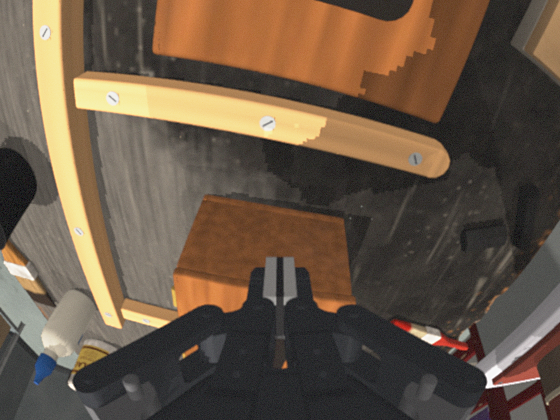

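View pics/s8.png

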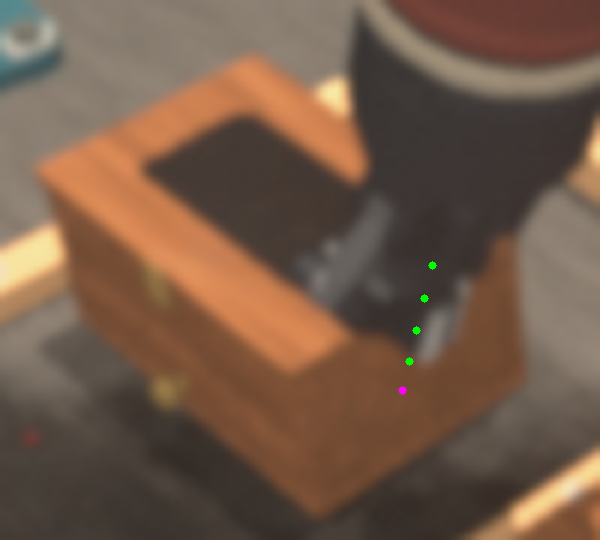

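Request:
{"api": "servo_tool", "payload": {"twist": [[0,0,0],[0,0,0],[0,0,0],[0,0,0]], "translation": [[-0.08,-0.02,0.03],[-0.16,-0.03,0.06],[-0.23,-0.05,0.09],[-0.23,-0.05,0.09]], "grip": [-1,-1,-1,-1]}}

```text
time_s: 9.68
eef_pos: [0.5225, -0.1975, 0.03]
ee_rot: [[0.124, -0.992, 0.028], [-0.933, -0.107, 0.343], [-0.337, -0.069, -0.939]]
force: [-2.4, -5.8, 0.7]
grip_width: -0.002
```

```bash
python3 - <<'E'
from h import *
st(); s=robot.observe();save('wrist','w9.png'); save('top','t9.png',2.4,(150,150,430,330))
E
```

```text
t 9.675 tcpW [ 0.5225 -0.1975  0.03  ] stall mm [-139.2114   48.0714   29.9622] q [-0.1924  0.5861  0.9241  1.7911 -0.7735  1.3157 -1.9941] F [-2.4114 -5.7943  0.7305] g -0.0015459232816126373
 z [ 0.0278  0.3432 -0.9388] x [ 0.1245 -0.9331 -0.3374]
```

View pics/w9.png

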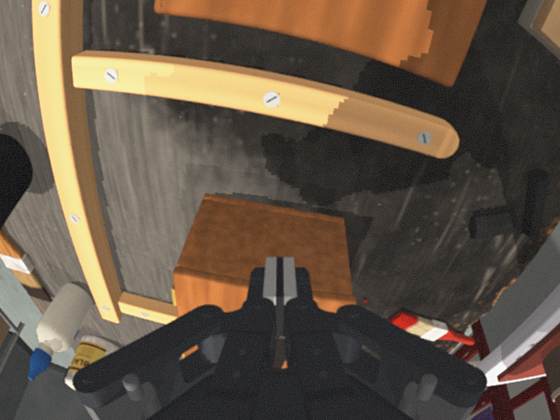

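View pics/t9.png

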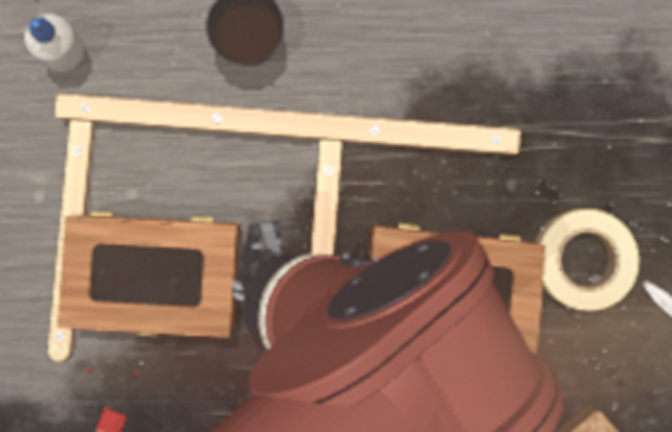

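```bash
cat >> h.py <<'E'
D=.042
def tip(b,x,th,phi,psi,h=.052,extra=0.,hw=.009):
    t=np.radians(th); f=np.radians(phi)
    r=.016*np.tan(t)+.150*np.cos(t)-h*np.sin(t); u=.150*np.sin(t)+h*np.cos(t)
    k=hw*abs(np.cos(t+f))-extra
    r+=k*np.cos(t); u+=k*np.sin(t)
    R=Rt(phi,psi); return S2W(x,FENCE[b]-r,u)+D*R[:,2],R
E
python3 - <<'E'
from h import *
W=[(S2W(-.139,.035,.03),Rt(20,12)),(S2W(-.139,.035,.0125),Rt(20,12)),tip(1,-.139,0,20,12)]+[tip(1,-.139,t,20+.8*t,12,extra=.002) for t in range(0,31,2)]
rows(W); print(W2S(W[2][0]),W2S(W[-1][0]))
E
```

```text
twist [[0.0, 0.0, -0.0], [0.0, 0.0, -0.0], [0.0, 0.0, -0.0], [0.0, 0.0, -0.0], [0.1, -0.3, -0.0], [0.1, -0.6, -0.0], [0.2, -0.9, -0.0], [0.3, -1.2, -0.0], [0.3, -1.5, -0.0], [0.4, -1.8, -0.0], [0.5, -2.2, -0.0], [0.5, -2.5, -0.0], [0.6, -2.8, -0.0], [0.7, -3.1, -0.0], [0.7, -3.4, -0.0], [0.8, -3.7, -0.0], [0.9, -4.0, -0.0], [0.9, -4.3, -0.0], [1.0, -4.7, -0.0]]
translation [[0.2, 0.04, -0.08], [0.3, 0.06, 0.2], [0.06, 0.01, 0.29], [0.03, 0.0, 0.3], [-0.05, -0.01, 0.22], [-0.12, -0.03, 0.15], [-0.2, -0.05, 0.08], [-0.29, -0.06, 0.01], [-0.37, -0.08, -0.06], [-0.46, -0.1, -0.12], [-0.54, -0.12, -0.18], [-0.63, -0.13, -0.24], [-0.72, -0.15, -0.3], [-0.82, -0.17, -0.35], [-0.91, -0.19, -0.41], [-1.01, -0.21, -0.45], [-1.1, -0.23, -0.5], [-1.2, -0.25, -0.54], [-1.3, -0.27, -0.58]]
[-0.139   0.0509  0.0125] [-0.139   0.1106  0.0901]
```

Lower and press first, then tip to about 14° and check.

Request:
{"api": "servo_tool", "payload": {"twist": [[0,0,0],[0,0,0],[0,0,0],[0,0,0],[0,0,0],[0.1,-0.3,0],[0.1,-0.6,0],[0.2,-0.9,0],[0.3,-1.2,0],[0.3,-1.5,0],[0.4,-1.8,0],[0.5,-2.2,0]], "translation": [[0.2,0.04,-0.08],[0.3,0.06,0.2],[0.18,0.03,0.25],[0.06,0.01,0.29],[0.03,0,0.3],[-0.05,-0.01,0.22],[-0.12,-0.03,0.15],[-0.2,-0.05,0.08],[-0.29,-0.06,0.01],[-0.37,-0.08,-0.06],[-0.46,-0.1,-0.12],[-0.54,-0.12,-0.18]], "grip": [-1,-1,-1,-1,-1,-1,-1,-1,-1,-1,-1,-1]}}

```text
time_s: 11.28
eef_pos: [0.5253, -0.1713, 0.0521]
ee_rot: [[0.131, -0.99, 0.047], [-0.851, -0.088, 0.518], [-0.509, -0.108, -0.854]]
force: [-3.9, -8.1, 1.8]
grip_width: 0.0
```

```bash
python3 - <<'E'
from h import *
st(); s=robot.observe();save('wrist','w10.png'); save('scene','s10.png',3,(140,130,370,290))
rows([tip(1,-.139,t,20+.8*t,12,extra=.002) for t in range(14,47,2)])
E
```

```text
t 11.275 tcpW [ 0.5253 -0.1713  0.0521] stall mm [-138.7547   74.4307   52.0829] q [-0.0594  0.6162  0.8503  1.7416 -0.8656  1.4786 -1.9327] F [-3.9319 -8.0845  1.7693] g 0.00015218406628500811
 z [ 0.0474  0.5183 -0.8539] x [ 0.131  -0.8507 -0.5091]
twist [[-0.0, 0.0, -0.1], [0.0, -0.3, -0.1], [0.1, -0.6, -0.1], [0.2, -0.9, -0.1], [0.2, -1.2, -0.1], [0.3, -1.5, -0.1], [0.4, -1.8, -0.1], [0.4, -2.2, -0.1], [0.5, -2.5, -0.1], [0.6, -2.8, -0.1], [0.6, -3.1, -0.1], [0.7, -3.4, -0.1], [0.7, -3.7, -0.1], [0.8, -4.0, -0.1], [0.9, -4.4, -0.0], [0.9, -4.7, -0.0], [1.0, -5.0, -0.0]]
translation [[-0.02, 0.0, 0.01], [-0.12, -0.02, -0.03], [-0.22, -0.04, -0.07], [-0.32, -0.06, -0.1], [-0.42, -0.08, -0.13], [-0.52, -0.1, -0.16], [-0.62, -0.13, -0.19], [-0.73, -0.15, -0.21], [-0.83, -0.17, -0.23], [-0.93, -0.19, -0.24], [-1.03, -0.21, -0.26], [-1.13, -0.23, -0.27], [-1.23, -0.25, -0.28], [-1.33, -0.27, -0.29], [-1.42, -0.29, -0.32], [-1.51, -0.31, -0.34], [-1.6, -0.33, -0.35]]
```

View pics/w10.png

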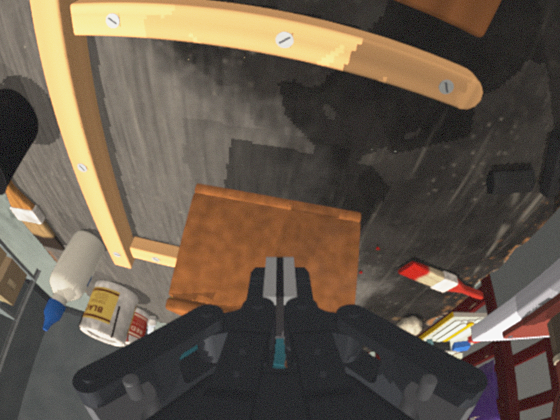

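View pics/s10.png

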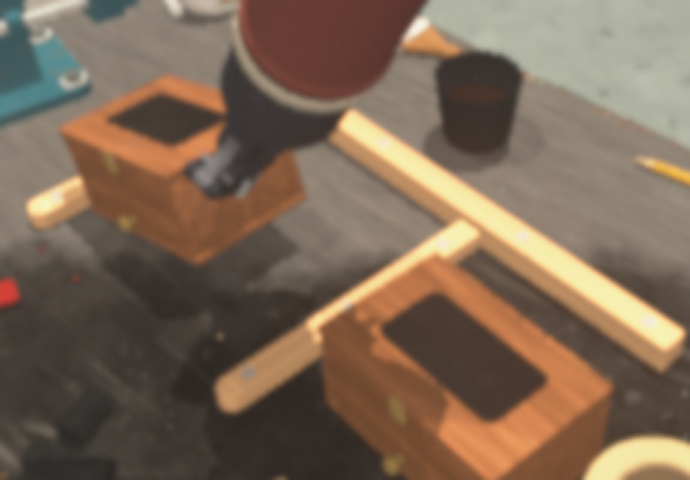

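Request:
{"api": "servo_tool", "payload": {"twist": [[0,-0.3,0],[0.1,-0.6,0],[0.2,-0.9,0],[0.2,-1.2,0],[0.3,-1.5,0],[0.4,-1.8,0],[0.4,-2.2,0],[0.5,-2.5,0],[0.6,-2.8,0],[0.6,-3.1,0],[0.7,-3.4,0],[0.7,-3.7,0]], "translation": [[-0.12,-0.02,-0.03],[-0.22,-0.04,-0.07],[-0.32,-0.06,-0.1],[-0.42,-0.08,-0.13],[-0.52,-0.1,-0.16],[-0.62,-0.13,-0.19],[-0.73,-0.15,-0.21],[-0.83,-0.17,-0.23],[-0.93,-0.19,-0.24],[-1.03,-0.21,-0.26],[-1.13,-0.23,-0.27],[-1.23,-0.25,-0.28]], "grip": [-1,-1,-1,-1,-1,-1,-1,-1,-1,-1,-1,-1]}}

```text
time_s: 12.88
eef_pos: [0.5294, -0.1166, 0.1074]
ee_rot: [[0.149, -0.987, 0.064], [-0.641, -0.047, 0.766], [-0.753, -0.155, -0.639]]
force: [-9.5, -16.4, 17.4]
grip_width: -0.002
```

```bash
python3 - <<'E'
from h import *
st(); s=robot.observe();save('wrist','w11.png'); save('scene','s11.png',3,(140,130,370,290))
rows([tip(1,-.139,t,p,12,extra=.002) for t,p in((38,50.4),(40,53),(42,56),(44,59),(46,62),(48,65),(50,68),(52,70))])
E
```

```text
t 12.875 tcpW [ 0.5294 -0.1166  0.1074] stall mm [-139.3256  129.3263  107.3689] q [ 0.094   0.6697  0.7406  1.685  -1.0033  1.743  -1.896 ] F [ -9.5289 -16.3504  17.3907] g -0.001757970627860433
 z [ 0.0638  0.7662 -0.6394] x [ 0.1492 -0.6409 -0.753 ]
twist [[0.0, -0.0, -0.1], [0.1, -0.5, -0.1], [0.3, -1.1, -0.1], [0.4, -1.7, -0.1], [0.5, -2.3, -0.1], [0.6, -2.9, -0.1], [0.8, -3.5, -0.1], [0.8, -3.9, -0.1]]
translation [[0.01, -0.0, 0.03], [-0.09, -0.02, 0.04], [-0.2, -0.05, 0.05], [-0.31, -0.07, 0.05], [-0.42, -0.09, 0.06], [-0.52, -0.11, 0.06], [-0.63, -0.14, 0.07], [-0.72, -0.15, 0.08]]
```

View pics/w11.png

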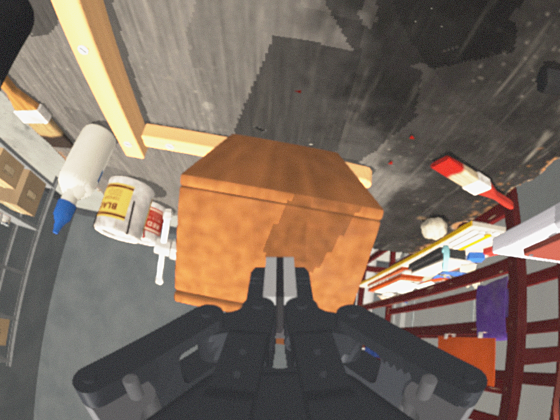

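View pics/s11.png

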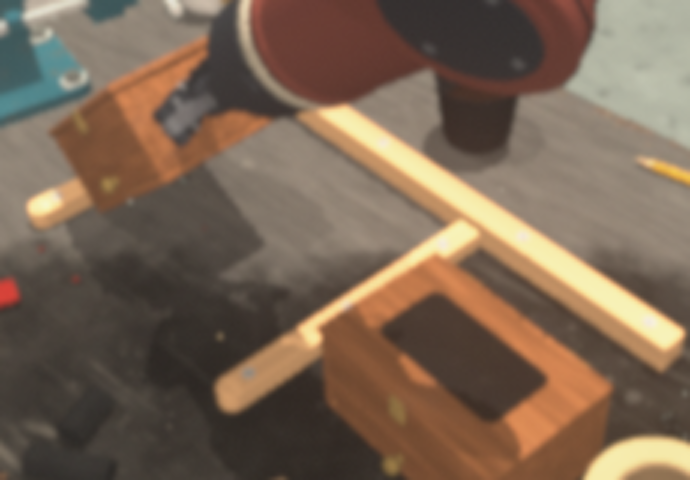

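```bash
cat >> h.py <<'E'
from scipy.optimize import least_squares
def bw(par,bp,b):
    th,s,x,yw=par; t=np.radians(th); bx,by,bz=bp
    # by from left end: dist=.075-by
    q=.075-by; r=s+q*np.cos(t)-bz*np.sin(t); u=q*np.sin(t)+bz*np.cos(t)
    return S2W(x+bx+yw*(r-.075),FENCE[b]-r+yw*bx,u)
def fit(obs,b,p0,s=None):
    s=s or robot.observe()
    f=lambda p: np.r_[np.concatenate([wpx(bw(p,bp,b),s)-np.array(o) for bp,o in obs]),(p[3])*200,(p[1]-.016*np.tan(np.radians(p[0])))*500]
    r=least_squares(f,p0); print('theta,s,x,yaw',r.x,'cost',r.cost,np.round(r.fun,1)); return r.x
E
python3 - <<'E'
from h import *
fit([((.053,-.075,0),(182,186)),((-.045,-.075,0),(382,213)),((.053,.075,0),(233,137)),((-.045,.075,0),(330,153))],1,[38,.012,-.14,0])
E
```

```text
theta,s,x,yaw [42.4581  0.0067 -0.1384  0.0074] cost 67.19610304971971 [ 1.5 -5.8 -2.9  5.3 -1.9 -3.7  4.9  1.3  1.5 -4. ]
```

Request:
{"api": "servo_tool", "payload": {"twist": [[0.1,-0.5,0],[0.3,-1.1,0],[0.4,-1.7,0],[0.5,-2.3,0],[0.5,-2.3,0],[0.5,-2.3,0],[0.5,-2.3,0]], "translation": [[-0.09,-0.02,0.04],[-0.2,-0.05,0.05],[-0.28,-0.07,0.05],[-0.34,-0.08,0.05],[-0.34,-0.08,0.05],[-0.34,-0.08,0.05],[-0.34,-0.08,0.05]], "grip": [-1,-1,-1,-1,-1,-1,-1]}}

```text
time_s: 13.85
eef_pos: [0.5312, -0.102, 0.1238]
ee_rot: [[0.165, -0.983, 0.077], [-0.474, -0.011, 0.88], [-0.865, -0.181, -0.468]]
force: [-12.5, -22.5, 29.1]
grip_width: -0.004
```

```bash
python3 - <<'E'
from h import *
st(); save('wrist','w12.png'); 
for q in('mark','box_marked'): print([(r['conf'],r['extent']) for r in search_frame('wrist',q)])
save('scene','s12.png',3,(140,130,370,290))
for q in('mark',): print([(r['conf'],r['extent']) for r in search_frame('scene',q)])
E
```

```text
t 13.85 tcpW [ 0.5312 -0.102   0.1238] stall mm [-138.8166  144.0379  123.7658] q [ 0.1995  0.7532  0.6622  1.6516 -1.0943  1.8862 -1.8525] F [-12.4979 -22.5103  29.1182] g -0.004407175738486299
 z [ 0.0766  0.8802 -0.4684] x [ 0.1646 -0.4745 -0.8647]
[]
[(0.26, [7.7, 10.8, 7.9, 18.3])]
[(0.89, [294.8, 264.4, 94.7, 100.5])]
```

View pics/w12.png

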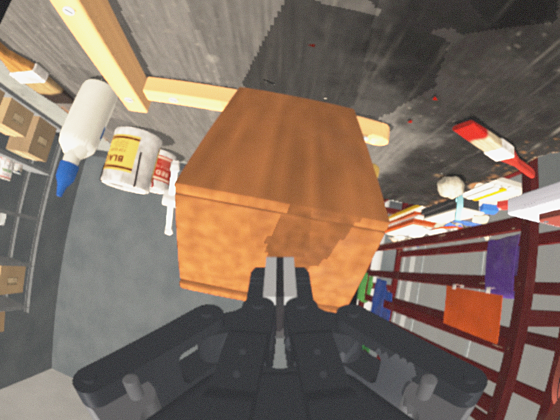

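View pics/s12.png

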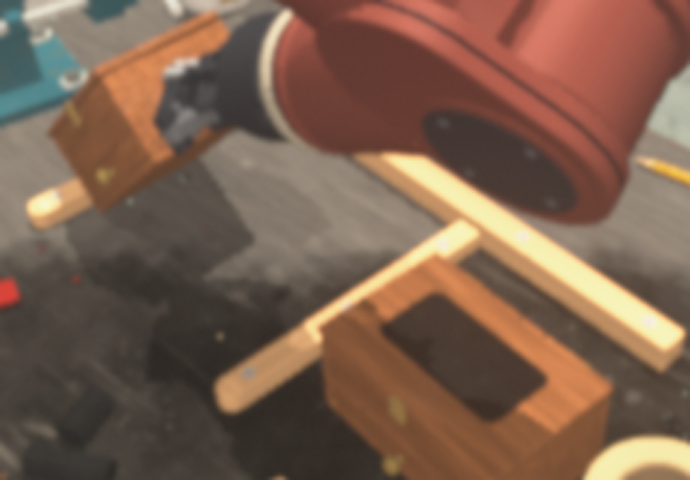

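```bash
python3 - <<'E'
from h import *
p=fit([((.053,-.075,0),(178,186)),((-.045,-.075,0),(386,221)),((.053,.075,0),(243,88)),((-.045,.075,0),(352,112))],1,[45,.012,-.14,0])
s=robot.observe()
# contact location of E in box frame
E=W2S(s['eef_pos']-D*s['ee_rot'][:,2]); th=np.radians(p[0]); r=.195-E[1]-p[1]; u=E[2]
print('E r,u',r,u,'along',r*np.cos(th)+u*np.sin(th),'h',-r*np.sin(th)+u*np.cos(th))
rows([tip(1,-.139,t,20+.8*t,12,extra=.000) for t in (40,38,36,34,32,30,28,26,24,22,20,18,16,14,12,10,8,6,4,2,0)])
E
```

```text
theta,s,x,yaw [47.722   0.0069 -0.1388  0.0138] cost 40.964763317631416 [ 2.4 -2.8  0.   2.8 -3.1 -2.6  0.  -2.9  2.8 -5.4]
E r,u 0.08112577415559966 0.14353938593286886 along 0.16077891951380213 h 0.03653882300108697
twist [[-0.4, 2.0, -0.0], [-0.5, 2.3, -0.0], [-0.6, 2.6, -0.0], [-0.6, 2.9, -0.0], [-0.7, 3.2, -0.0], [-0.8, 3.5, -0.0], [-0.8, 3.8, -0.0], [-0.9, 4.2, -0.0], [-1.0, 4.5, -0.0], [-1.0, 4.8, -0.0], [-1.1, 5.1, -0.0], [-1.1, 5.4, -0.0], [-1.2, 5.7, -0.0], [-1.3, 6.0, -0.0], [-1.3, 6.4, -0.0], [-1.4, 6.7, -0.0], [-1.5, 7.0, -0.0], [-1.5, 7.3, -0.0], [-1.6, 7.6, -0.0], [-1.7, 7.9, -0.0], [-1.7, 8.2, -0.0]]
translation [[0.28, 0.06, -0.06], [0.37, 0.08, -0.1], [0.46, 0.1, -0.14], [0.55, 0.12, -0.18], [0.64, 0.14, -0.22], [0.74, 0.16, -0.26], [0.84, 0.18, -0.3], [0.94, 0.2, -0.33], [1.04, 0.22, -0.36], [1.15, 0.24, -0.39], [1.25, 0.27, -0.42], [1.36, 0.29, -0.44], [1.46, 0.31, -0.46], [1.57, 0.33, -0.48], [1.68, 0.35, -0.49], [1.78, 0.38, -0.5], [1.89, 0.4, -0.51], [2.0, 0.42, -0.51], [2.1, 0.44, -0.51], [2.21, 0.47, -0.51], [2.32, 0.49, -0.5]]
```

```bash
cat >> h.py <<'E'
def arc(b,x,th,phi,psi,al,h,sk):
    t=np.radians(th); r=sk*np.tan(t)+al*np.cos(t)-h*np.sin(t); u=al*np.sin(t)+h*np.cos(t)
    R=Rt(phi,psi); return S2W(x,FENCE[b]-r,u)+D*R[:,2],R
E
python3 - <<'E'
from h import *
T=np.r_[47:0:-2.5,0,0]
print(len(T))
rows([arc(1,-.139,t,20+.88*t,12,.1615+.002*(1-t/47),.037,.0064) for t in T[:-1]]+[(S2W(-.139,.03,.03),Rt(20,12))])
E
```

```text
21
twist [[-0.0, 0.1, -0.0], [-0.1, 0.6, -0.0], [-0.2, 1.0, -0.0], [-0.3, 1.4, -0.0], [-0.4, 1.9, -0.0], [-0.5, 2.3, -0.0], [-0.6, 2.7, -0.0], [-0.7, 3.2, -0.0], [-0.8, 3.6, -0.0], [-0.9, 4.0, -0.0], [-0.9, 4.4, -0.0], [-1.0, 4.9, -0.0], [-1.1, 5.3, -0.0], [-1.2, 5.7, -0.0], [-1.3, 6.2, -0.0], [-1.4, 6.6, -0.0], [-1.5, 7.0, -0.0], [-1.6, 7.5, -0.0], [-1.7, 7.9, -0.0], [-1.7, 8.2, -0.0], [-1.7, 8.2, -0.0]]
translation [[0.03, 0.01, -0.03], [0.15, 0.03, -0.08], [0.27, 0.06, -0.14], [0.4, 0.09, -0.19], [0.53, 0.12, -0.23], [0.67, 0.14, -0.28], [0.8, 0.17, -0.31], [0.94, 0.2, -0.35], [1.08, 0.23, -0.38], [1.21, 0.26, -0.41], [1.35, 0.29, -0.43], [1.49, 0.32, -0.45], [1.63, 0.35, -0.47], [1.77, 0.38, -0.48], [1.91, 0.4, -0.49], [2.05, 0.43, -0.49], [2.19, 0.46, -0.49], [2.33, 0.49, -0.48], [2.46, 0.52, -0.47], [2.57, 0.54, -0.46], [2.22, 0.47, -0.95]]
```

Request:
{"api": "servo_tool", "payload": {"twist": [[0,0.1,0],[-0.1,0.6,0],[-0.2,1.0,0],[-0.3,1.4,0],[-0.4,1.9,0],[-0.5,2.3,0],[-0.6,2.7,0],[-0.7,3.2,0],[-0.8,3.6,0],[-0.9,4.0,0]], "translation": [[0.03,0.01,-0.03],[0.15,0.03,-0.08],[0.27,0.06,-0.14],[0.4,0.09,-0.19],[0.53,0.12,-0.23],[0.67,0.14,-0.28],[0.8,0.17,-0.31],[0.94,0.2,-0.35],[1.08,0.23,-0.38],[1.21,0.26,-0.41]], "grip": [-1,-1,-1,-1,-1,-1,-1,-1,-1,-1]}}

```text
time_s: 15.35
eef_pos: [0.5267, -0.157, 0.066]
ee_rot: [[0.141, -0.989, 0.051], [-0.749, -0.073, 0.659], [-0.648, -0.131, -0.751]]
force: [-1.8, -10.1, 5.8]
grip_width: -0.004
```

```bash
python3 - <<'E'
from h import *
st(); save('wrist','w13.png')
rows([arc(1,-.139,t,20+.88*t,12,.1615+.002*(1-t/47),.037,.0064) for t in (24.5,22,20,18,16,14,12,10,8,6,4,2,0)]+[(S2W(-.139,.03,.03),Rt(20,12))])
E
```

```text
t 15.35 tcpW [ 0.5267 -0.157   0.066 ] stall mm [-138.5632   88.7724   65.9943] q [ 0.0583  0.6837  0.7874  1.6843 -0.9446  1.6317 -1.8786] F [ -1.7991 -10.1112   5.8238] g -0.0036365159490523223
 z [ 0.0505  0.6587 -0.7507] x [ 0.1412 -0.7488 -0.6476]
twist [[0.1, -0.0, -0.0], [-0.0, 0.4, -0.0], [-0.1, 0.7, -0.0], [-0.1, 1.1, -0.0], [-0.2, 1.4, -0.0], [-0.3, 1.8, -0.0], [-0.4, 2.1, -0.0], [-0.4, 2.4, -0.0], [-0.5, 2.8, -0.0], [-0.6, 3.1, -0.0], [-0.7, 3.5, -0.0], [-0.7, 3.8, -0.0], [-0.8, 4.2, -0.0], [-0.8, 4.2, -0.0]]
translation [[-0.03, 0.0, -0.06], [0.11, 0.03, -0.03], [0.22, 0.06, -0.01], [0.33, 0.08, 0.02], [0.44, 0.1, 0.05], [0.55, 0.12, 0.08], [0.65, 0.15, 0.12], [0.76, 0.17, 0.16], [0.86, 0.19, 0.2], [0.96, 0.21, 0.24], [1.06, 0.23, 0.29], [1.16, 0.25, 0.33], [1.26, 0.27, 0.38], [1.1, 0.24, -0.2]]
```

View pics/w13.png

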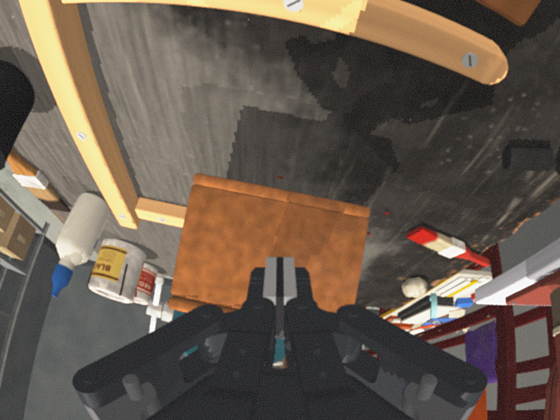

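Request:
{"api": "servo_tool", "payload": {"twist": [[0,0.4,0],[-0.1,0.7,0],[-0.1,1.1,0],[-0.2,1.4,0],[-0.3,1.8,0],[-0.4,2.1,0],[-0.4,2.4,0],[-0.5,2.8,0],[-0.6,3.1,0],[-0.7,3.5,0],[-0.7,3.8,0],[-0.8,4.2,0],[-0.8,4.2,0]], "translation": [[0.11,0.03,-0.03],[0.22,0.06,-0.01],[0.33,0.08,0.02],[0.44,0.1,0.05],[0.55,0.12,0.08],[0.65,0.15,0.12],[0.76,0.17,0.16],[0.86,0.19,0.2],[0.96,0.21,0.24],[1.06,0.23,0.29],[1.16,0.25,0.33],[1.26,0.27,0.36],[1.3,0.28,0.34]], "grip": [-1,-1,-1,-1,-1,-1,-1,-1,-1,-1,-1,-1,-1]}}

```text
time_s: 17.02
eef_pos: [0.5222, -0.1989, -0.0034]
ee_rot: [[0.13, -0.991, 0.027], [-0.932, -0.112, 0.346], [-0.34, -0.07, -0.938]]
force: [-0.0, 0.1, 0.0]
grip_width: -0.002
```

```bash
python3 - <<'E'
from h import *
st(); save('wrist','w14.png'); save('scene','s14.png',3,(140,130,370,290))
rows([(S2W(-.139,.02,.02),Rt(20,12)),(S2W(-.139,0,.14),Rt(20,12)),(S2W(-.133,-.26,.18),Rt(20,5)),(S2W(-.133,-.255,.02),Rt(20,5))])
E
```

```text
t 17.025 tcpW [ 0.5222 -0.1989 -0.0034] stall mm [-139.426    46.6777   -3.3622] q [-0.1706  0.6383  0.9034  1.8072 -0.8203  1.2813 -1.9424] F [-0.0366  0.1384  0.0045] g -0.002032503759141758
 z [ 0.0273  0.3457 -0.9379] x [ 0.1296 -0.9316 -0.3396]
twist [[0.0, 0.1, -0.0], [0.0, 0.1, -0.0], [0.0, 0.1, 1.4], [0.0, 0.1, 1.4]]
translation [[0.26, 0.05, -0.51], [-0.12, -0.03, -2.5], [3.66, 0.67, -4.63], [4.48, 0.84, -2.1]]
```

View pics/w14.png

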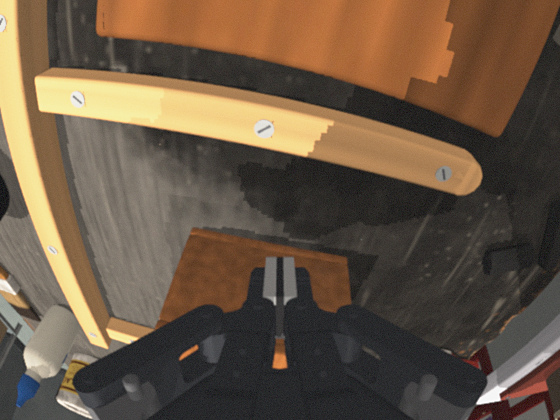

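View pics/s14.png

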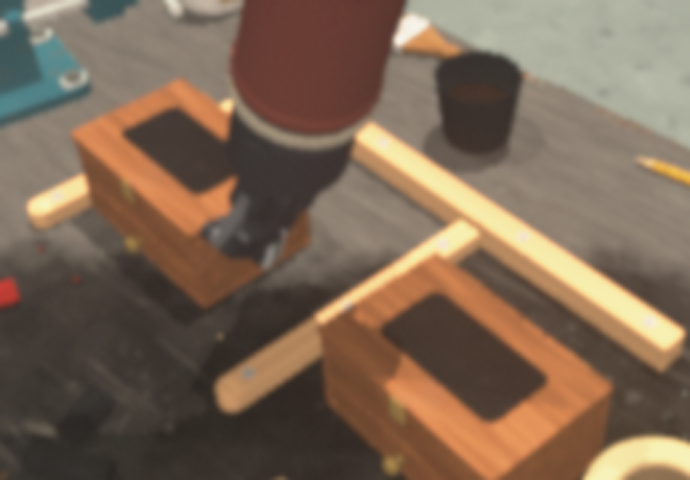

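```bash
python3 - <<'E'
from h import *
a=(S2W(-.139,.02,.02),Rt(20,12)); b=(S2W(-.139,0,.14),Rt(20,12)); c=(S2W(-.133,-.28,.15),Rt(20,12)); d=(S2W(-.133,-.27,.012),Rt(20,12))
L=[a,b]
for f in(.25,.5,.75,1): L.append((b[0]+f*(c[0]-b[0]),Rt(20,12)))
rows(L+[d])
E
```

```text
twist [[0.0, 0.1, -0.0], [0.0, 0.1, -0.0], [0.0, 0.1, -0.0], [0.0, 0.1, -0.0], [0.0, 0.1, -0.0], [0.0, 0.1, -0.0], [0.0, 0.1, -0.0]]
translation [[0.26, 0.05, -0.51], [-0.12, -0.03, -2.5], [0.95, 0.17, -2.94], [2.01, 0.37, -3.39], [3.07, 0.57, -3.83], [4.13, 0.77, -4.27], [4.76, 0.9, -2.06]]
```

Request:
{"api": "servo_tool", "payload": {"twist": [[0,0,0],[0,0,0],[0,0,0],[0,0,0],[0,0,0],[0,0,0],[0,0,0],[0,0,0],[0,0,0],[0,0,0],[0,0,0]], "translation": [[0.26,0.05,-0.3],[0.26,0.05,-0.6],[0.1,0,-1.5],[-0.12,-0.03,-2.5],[0.4,0.07,-2.7],[0.95,0.17,-2.94],[2.01,0.37,-3.39],[3.07,0.57,-3.83],[4.13,0.77,-4.27],[4.13,0.77,-4.27],[4.13,0.77,-4.27]], "grip": [-1,-1,-1,-1,-1,-1,-1,-1,-1,-1,-1]}}

```text
time_s: 18.5
eef_pos: [0.4979, -0.5283, 0.1506]
ee_rot: [[0.123, -0.992, 0.028], [-0.933, -0.106, 0.343], [-0.337, -0.069, -0.939]]
force: [0.4, 0.0, -0.5]
grip_width: -0.0
```

```bash
python3 - <<'E'
from h import *
st(); s=robot.observe(); im=save('wrist','w15.png'); o=im[:,:,::-1].copy()
for k,p in boxpts(-.1345,-.152,-1.6).items():
    cv2.circle(o,tuple(int(round(v)) for v in wpx(p,s)),2,(0,255,0),-1)
cv2.imwrite('pics/w15.png',o)
save('top','t15.png',2.4,(150,150,430,330))
rows([(S2W(-.133,-.275,.012),Rt(20,12)),(S2W(-.133,-.25,.012),Rt(20,12)),arc(2,-.133,0,20,12,.162,.052,.0065)])
E
```

```text
t 18.5 tcpW [ 0.4979 -0.5283  0.1506] stall mm [-135.3594 -283.6263  150.5736] q [ 0.4724  0.8903  0.903   1.0178 -0.8123  1.8083 -1.8286] F [ 0.4177  0.027  -0.489 ] g -0.0004611714752151826
 z [ 0.0283  0.3431 -0.9389] x [ 0.123  -0.9333 -0.3374]
twist [[0.0, 0.0, -0.0], [0.0, 0.0, -0.0], [0.0, 0.0, -0.0]]
translation [[0.7, 0.14, 2.21], [0.32, 0.06, 2.35], [-0.56, -0.13, 2.67]]
```

View pics/w15.png

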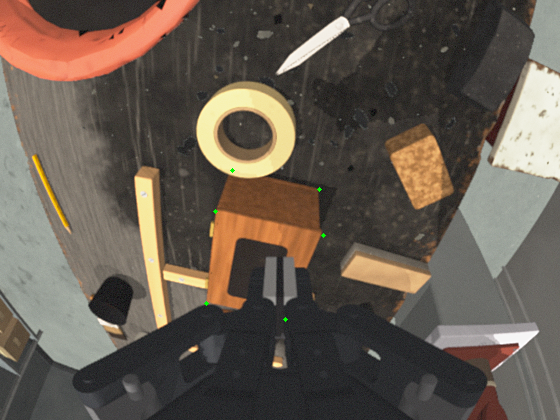

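View pics/t15.png

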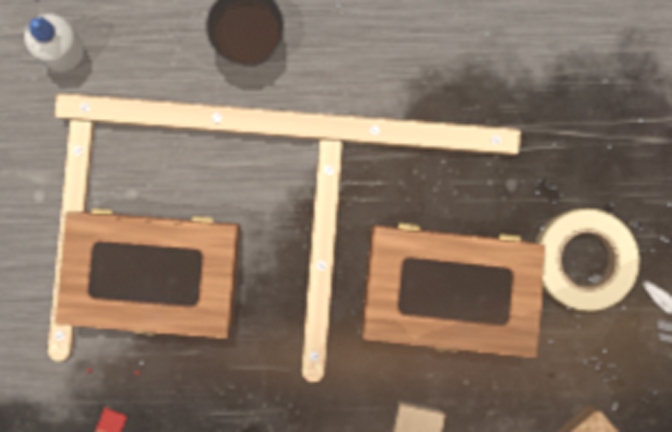

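Request:
{"api": "servo_tool", "payload": {"twist": [[0,0,0],[0,0,0],[0,0,0],[0,0,0],[0,0,0],[0,0,0],[0,0,0],[0,0,0],[0,0,0],[0,0,0],[0,0,0],[0,0,0]], "translation": [[0.25,0.05,0.8],[0.5,0.1,1.6],[0.7,0.14,2.21],[0.5,0.1,2.28],[0.32,0.06,2.35],[0.2,0.04,2.4],[0.08,0.01,2.44],[-0.04,-0.01,2.48],[-0.16,-0.03,2.53],[-0.28,-0.06,2.57],[-0.4,-0.09,2.61],[-0.5,-0.12,2.65]], "grip": [-1,-1,-1,-1,-1,-1,-1,-1,-1,-1,-1,-1]}}

```text
time_s: 20.1
eef_pos: [0.5084, -0.4415, 0.0118]
ee_rot: [[0.127, -0.991, 0.029], [-0.932, -0.11, 0.344], [-0.338, -0.071, -0.938]]
force: [-0.8, -5.2, 2.9]
grip_width: -0.001
```

```bash
python3 - <<'E'
from h import *
st(); save('wrist','w16.png'); save('top','t16.png',2.4,(150,150,430,330))
rows([arc(2,-.133,t,20+.85*t,12,.1605,.052,.0065) for t in (0,0,2,4,6,8,10,12,14,16,18,20)])
E
```

```text
t 20.1 tcpW [ 0.5084 -0.4415  0.0118] stall mm [-132.353  -196.1602   11.85  ] q [ 0.2878  0.8861  0.8768  1.3677 -0.8356  1.5284 -1.7637] F [-0.792  -5.2409  2.8648] g -0.0005484470012268562
 z [ 0.0288  0.3442 -0.9385] x [ 0.1274 -0.9325 -0.3381]
twist [[0.0, 0.1, 0.0], [0.0, 0.1, 0.0], [0.1, -0.3, 0.0], [0.1, -0.6, 0.0], [0.2, -0.9, 0.0], [0.3, -1.3, 0.0], [0.4, -1.6, 0.0], [0.4, -1.9, 0.0], [0.5, -2.3, 0.0], [0.6, -2.6, 0.0], [0.6, -2.9, 0.0], [0.7, -3.3, -0.0]]
translation [[-0.07, 0.0, 0.01], [-0.07, 0.0, 0.01], [-0.15, -0.01, -0.07], [-0.23, -0.03, -0.14], [-0.31, -0.05, -0.22], [-0.39, -0.07, -0.29], [-0.48, -0.08, -0.36], [-0.57, -0.1, -0.43], [-0.66, -0.12, -0.49], [-0.76, -0.14, -0.56], [-0.85, -0.16, -0.62], [-0.95, -0.18, -0.68]]
```

View pics/w16.png

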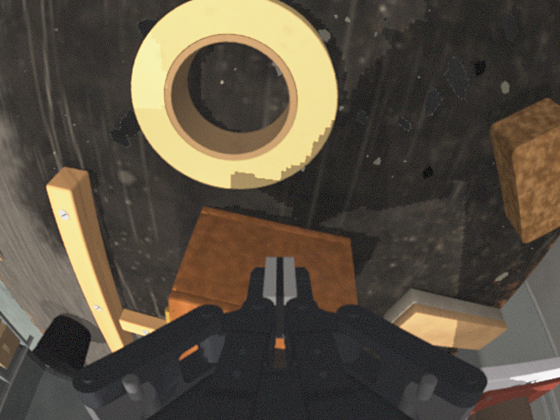

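View pics/t16.png

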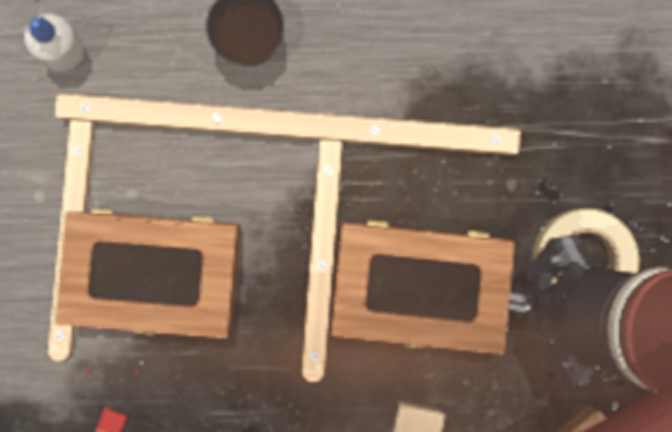

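Request:
{"api": "servo_tool", "payload": {"twist": [[0,0,0],[0.1,-0.3,0],[0.1,-0.6,0],[0.2,-0.9,0],[0.3,-1.3,0],[0.4,-1.6,0],[0.4,-1.9,0],[0.5,-2.3,0],[0.6,-2.6,0],[0.6,-2.9,0],[0.7,-3.3,0]], "translation": [[-0.07,0,0.01],[-0.15,-0.01,-0.07],[-0.23,-0.03,-0.14],[-0.31,-0.05,-0.22],[-0.39,-0.07,-0.29],[-0.48,-0.08,-0.36],[-0.57,-0.1,-0.43],[-0.66,-0.12,-0.49],[-0.76,-0.14,-0.56],[-0.85,-0.16,-0.62],[-0.95,-0.18,-0.68]], "grip": [-1,-1,-1,-1,-1,-1,-1,-1,-1,-1,-1]}}

```text
time_s: 21.58
eef_pos: [0.5108, -0.4011, 0.0708]
ee_rot: [[0.14, -0.989, 0.051], [-0.794, -0.081, 0.602], [-0.592, -0.124, -0.797]]
force: [0.2, -3.6, -1.4]
grip_width: -0.002
```

```bash
python3 - <<'E'
from h import *
st(); save('wrist','w17.png'); 
rows([arc(2,-.133,t,20+.85*t,12,.1605,.052,.0065) for t in range(20,51,2)])
E
```

```text
t 21.575 tcpW [ 0.5108 -0.4011  0.0708] stall mm [-133.438  -155.7886   70.7833] q [ 0.4457  0.9289  0.7813  1.2093 -0.9082  1.8369 -1.7955] F [ 0.1509 -3.6375 -1.3786] g -0.001950116729248061
 z [ 0.0509  0.6024 -0.7966] x [ 0.1396 -0.7941 -0.5915]
twist [[-0.0, 0.1, -0.0], [0.1, -0.3, -0.0], [0.1, -0.6, -0.0], [0.2, -0.9, -0.0], [0.3, -1.3, -0.0], [0.3, -1.6, -0.0], [0.4, -1.9, -0.0], [0.5, -2.3, -0.0], [0.6, -2.6, -0.0], [0.6, -2.9, -0.0], [0.7, -3.3, -0.0], [0.8, -3.6, -0.0], [0.8, -3.9, -0.0], [0.9, -4.3, -0.0], [1.0, -4.6, -0.0], [1.1, -4.9, -0.0]]
translation [[-0.0, -0.01, 0.01], [-0.11, -0.04, -0.01], [-0.22, -0.06, -0.04], [-0.33, -0.08, -0.06], [-0.45, -0.11, -0.07], [-0.56, -0.13, -0.09], [-0.67, -0.16, -0.1], [-0.78, -0.18, -0.11], [-0.89, -0.2, -0.12], [-1.0, -0.23, -0.13], [-1.11, -0.25, -0.13], [-1.22, -0.27, -0.13], [-1.33, -0.3, -0.12], [-1.44, -0.32, -0.12], [-1.55, -0.34, -0.11], [-1.65, -0.36, -0.1]]
```

View pics/w17.png

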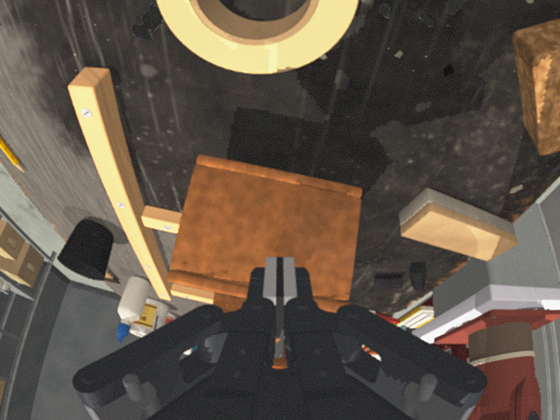

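Request:
{"api": "servo_tool", "payload": {"twist": [[0.1,-0.3,0],[0.1,-0.6,0],[0.2,-0.9,0],[0.3,-1.3,0],[0.3,-1.6,0],[0.4,-1.9,0],[0.5,-2.3,0],[0.6,-2.6,0],[0.6,-2.9,0],[0.7,-3.3,0]], "translation": [[-0.11,-0.04,-0.01],[-0.22,-0.06,-0.04],[-0.33,-0.08,-0.06],[-0.45,-0.11,-0.07],[-0.56,-0.13,-0.09],[-0.67,-0.16,-0.1],[-0.78,-0.18,-0.11],[-0.89,-0.2,-0.12],[-1.0,-0.23,-0.13],[-1.11,-0.25,-0.13]], "grip": [-1,-1,-1,-1,-1,-1,-1,-1,-1,-1]}}

```text
time_s: 22.88
eef_pos: [0.5162, -0.3513, 0.1182]
ee_rot: [[0.157, -0.985, 0.068], [-0.589, -0.038, 0.807], [-0.792, -0.167, -0.587]]
force: [-0.7, -3.0, -0.3]
grip_width: -0.004
```

```bash
python3 - <<'E'
from h import *
st(); save('wrist','w18.png'); 
print([(r['conf'],r['extent']) for r in search_frame('wrist','mark')])
rows([arc(2,-.133,t,p,12,.1605,.052,.0065) for t,p in ((40,54),(42,56),(44,58),(46,60),(48,60),(50,60))])
E
```

```text
t 22.875 tcpW [ 0.5162 -0.3513  0.1182] stall mm [-132.3406 -105.691   118.1871] q [ 0.5618  0.9699  0.6397  1.1317 -0.9874  2.0503 -1.8661] F [-0.7179 -3.0201 -0.2767] g -0.004314188541129481
 z [ 0.0684  0.8069 -0.5867] x [ 0.1575 -0.5895 -0.7923]
[(0.66, [283.4, 203.1, 222.5, 196.6])]
twist [[-0.0, 0.0, -0.0], [0.1, -0.4, -0.0], [0.2, -0.8, -0.0], [0.2, -1.2, -0.0], [0.2, -1.2, -0.0], [0.2, -1.2, -0.0]]
translation [[-0.01, 0.0, -0.0], [-0.12, -0.02, 0.03], [-0.22, -0.04, 0.06], [-0.33, -0.06, 0.1], [-0.41, -0.08, 0.14], [-0.49, -0.1, 0.19]]
```

View pics/w18.png

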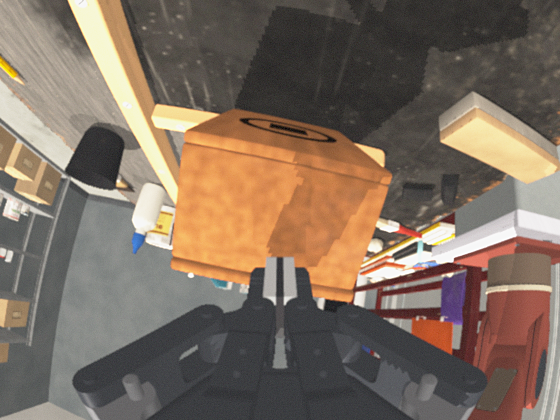

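```bash
python3 - <<'E'
from h import *
p=fit([((.053,-.075,0),(186,137)),((-.045,-.075,0),(389,180)),((.053,.075,0),(235,109)),((-.045,.075,0),(341,133)),((0,0,0),(289,129))],2,[38,.008,-.14,0])
s=robot.observe(); E=W2S(s['eef_pos']-D*s['ee_rot'][:,2]); th=np.radians(p[0]); r=FENCE[2]-E[1]-p[1]; u=E[2]
print('along',r*np.cos(th)+u*np.sin(th),'h',-r*np.sin(th)+u*np.cos(th))
E
```

```text
theta,s,x,yaw [38.6323  0.0109 -0.1297  0.0025] cost 30.77664129130257 [-2.7 -0.8  1.7 -0.4 -2.4  0.8 -2.  -0.7  4.2  4.6  0.5 -0.9]
along 0.1547711114725383 h 0.05870557381803495
```

```bash
python3 - <<'E'
from h import *
rows([arc(2,-.133,t,54,12,.1605,.052,.0065) for t in (42,44,46,48)])
E
```

```text
twist [[-0.0, 0.0, -0.0], [-0.0, 0.0, -0.0], [-0.0, 0.0, -0.0], [-0.0, 0.0, -0.0]]
translation [[-0.09, -0.01, 0.03], [-0.18, -0.03, 0.07], [-0.26, -0.05, 0.11], [-0.34, -0.07, 0.15]]
```

Request:
{"api": "servo_tool", "payload": {"twist": [[0,0,0],[0,0,0],[0,0,0],[0,0,0],[0,0,0],[0,0,0],[0,0,0],[0,0,0]], "translation": [[-0.09,-0.01,0.03],[-0.18,-0.03,0.07],[-0.26,-0.05,0.11],[-0.34,-0.07,0.15],[-0.34,-0.07,0.15],[-0.34,-0.07,0.15],[-0.34,-0.07,0.15],[-0.34,-0.07,0.15]], "grip": [-1,-1,-1,-1,-1,-1,-1,-1]}}

```text
time_s: 23.98
eef_pos: [0.5174, -0.3326, 0.1297]
ee_rot: [[0.157, -0.985, 0.069], [-0.591, -0.038, 0.806], [-0.791, -0.167, -0.589]]
force: [-0.3, -5.8, 5.2]
grip_width: 0.001
```

```bash
python3 - <<'E'
from h import *
st(); save('wrist','w19.png'); 
print([(r['conf'],r['extent']) for r in search_frame('wrist','mark')])
E
```

```text
t 23.975 tcpW [ 0.5174 -0.3326  0.1297] stall mm [-132.7424  -86.8874  129.735 ] q [ 0.5285  0.9294  0.6462  1.1823 -0.9816  2.038  -1.8712] F [-0.289  -5.8355  5.2033] g 0.0014410558837788866
 z [ 0.0691  0.8055 -0.5885] x [ 0.1569 -0.5914 -0.791 ]
[(0.68, [283.6, 189.4, 223.8, 217.4]), (0.41, [238.2, 95.5, 310.9, 191.0])]
```

View pics/w19.png

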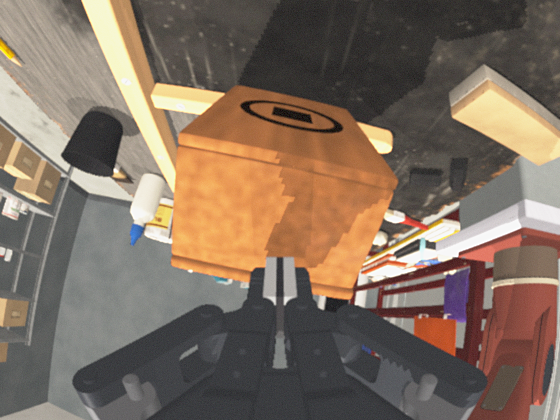

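```bash
python3 - <<'E'
from h import *
p=fit([((.053,-.075,0),(178,138)),((-.045,-.075,0),(396,184)),((.053,.075,0),(237,86)),((-.045,.075,0),(351,108)),((0,0,0),(293,115))],2,[46,.008,-.14,0])
rows([arc(2,-.133,t,54 if t>38 else 20+34*t/38,12,.1605+.002*(1-t/48),.052,.0065) for t in (47,45,43,41,39,37,35,33,30.5,28,25.5,23,20.5,18,15.5,13,10.5,8,5.5,3,1)])
E
```

```text
theta,s,x,yaw [47.5565  0.0151 -0.1295  0.0069] cost 23.687491336967263 [-1.4 -0.   0.5 -0.5 -1.2 -1.7 -3.4  0.1  4.4  2.4  1.4 -1.2]
twist [[0.0, -0.0, -0.0], [0.0, -0.0, -0.0], [0.0, -0.0, -0.0], [0.0, -0.0, -0.0], [0.0, -0.0, -0.0], [-0.0, 0.2, -0.0], [-0.1, 0.5, -0.0], [-0.2, 0.9, -0.0], [-0.3, 1.3, -0.0], [-0.4, 1.7, -0.0], [-0.5, 2.2, -0.0], [-0.6, 2.6, -0.0], [-0.6, 3.1, -0.0], [-0.7, 3.5, -0.0], [-0.8, 3.9, -0.0], [-0.9, 4.4, -0.0], [-1.0, 4.8, -0.0], [-1.1, 5.2, -0.0], [-1.2, 5.7, -0.0], [-1.3, 6.1, -0.0], [-1.4, 6.5, -0.0]]
translation [[0.04, 0.01, -0.02], [0.12, 0.03, -0.06], [0.21, 0.05, -0.1], [0.29, 0.07, -0.13], [0.38, 0.08, -0.17], [0.47, 0.1, -0.2], [0.58, 0.13, -0.22], [0.69, 0.15, -0.25], [0.83, 0.18, -0.28], [0.98, 0.21, -0.3], [1.12, 0.24, -0.32], [1.26, 0.27, -0.34], [1.4, 0.3, -0.35], [1.55, 0.33, -0.36], [1.69, 0.36, -0.36], [1.84, 0.39, -0.36], [1.98, 0.42, -0.35], [2.12, 0.45, -0.34], [2.26, 0.48, -0.33], [2.4, 0.51, -0.31], [2.51, 0.54, -0.29]]
```

Request:
{"api": "servo_tool", "payload": {"twist": [[0,0,0],[0,0,0],[0,0,0],[0,0,0],[0,0,0],[0,0.2,0],[-0.1,0.5,0],[-0.2,0.9,0],[-0.3,1.3,0],[-0.4,1.7,0],[-0.5,2.2,0],[-0.6,2.6,0]], "translation": [[0.04,0.01,-0.02],[0.12,0.03,-0.06],[0.21,0.05,-0.1],[0.29,0.07,-0.13],[0.38,0.08,-0.17],[0.47,0.1,-0.2],[0.58,0.13,-0.22],[0.69,0.15,-0.25],[0.83,0.18,-0.28],[0.98,0.21,-0.3],[1.12,0.24,-0.32],[1.26,0.27,-0.34]], "grip": [-1,-1,-1,-1,-1,-1,-1,-1,-1,-1,-1,-1]}}

```text
time_s: 25.58
eef_pos: [0.5115, -0.3962, 0.0786]
ee_rot: [[0.142, -0.988, 0.052], [-0.76, -0.075, 0.646], [-0.634, -0.131, -0.762]]
force: [-1.3, -9.4, 4.9]
grip_width: 0.001
```

```bash
python3 - <<'E'
from h import *
st(); save('wrist','w20.png'); 
rows([arc(2,-.133,t,54 if t>38 else 20+34*t/38,12,.1605+.002*(1-t/48),.052,.0065) for t in (23,20.5,18,15.5,13,10.5,8,6,4,2,1,0)]+[(S2W(-.133,-.215,.02),Rt(20,12))])
E
```

```text
t 25.575 tcpW [ 0.5115 -0.3962  0.0786] stall mm [-133.0846 -150.8248   78.6417] q [ 0.5003  0.9292  0.7068  1.1736 -0.8919  1.8705 -1.8245] F [-1.323  -9.4192  4.9289] g 0.001024377287281256
 z [ 0.0521  0.6457 -0.7618] x [ 0.142  -0.7599 -0.6343]
twist [[0.1, -0.1, -0.0], [-0.0, 0.4, -0.0], [-0.1, 0.8, -0.0], [-0.2, 1.3, -0.0], [-0.3, 1.7, -0.0], [-0.4, 2.1, -0.0], [-0.5, 2.6, -0.0], [-0.6, 2.9, -0.0], [-0.6, 3.3, -0.0], [-0.7, 3.6, -0.0], [-0.8, 3.8, -0.0], [-0.8, 4.0, -0.0], [-0.8, 4.0, -0.0]]
translation [[-0.04, -0.01, 0.01], [0.11, 0.02, 0.04], [0.25, 0.05, 0.07], [0.39, 0.08, 0.1], [0.53, 0.11, 0.13], [0.66, 0.14, 0.17], [0.8, 0.17, 0.22], [0.91, 0.19, 0.25], [1.01, 0.21, 0.29], [1.12, 0.24, 0.34], [1.17, 0.25, 0.36], [1.22, 0.26, 0.38], [1.41, 0.3, 0.05]]
```

View pics/w20.png

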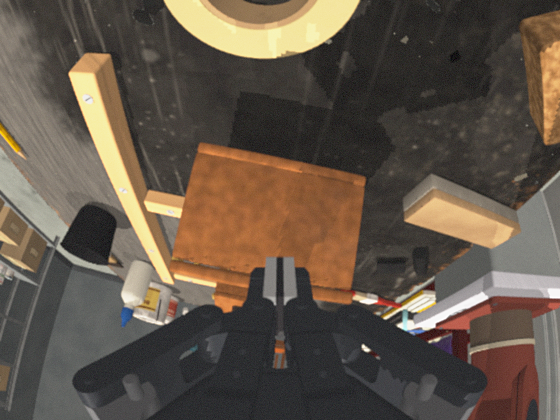

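Request:
{"api": "servo_tool", "payload": {"twist": [[0,0.4,0],[-0.1,0.8,0],[-0.2,1.3,0],[-0.3,1.7,0],[-0.4,2.1,0],[-0.5,2.6,0],[-0.6,2.9,0],[-0.6,3.3,0],[-0.7,3.6,0],[-0.8,3.8,0],[-0.8,4.0,0],[-0.8,4.0,0],[-0.8,4.0,0]], "translation": [[0.11,0.02,0.04],[0.25,0.05,0.07],[0.39,0.08,0.1],[0.53,0.11,0.13],[0.66,0.14,0.17],[0.8,0.17,0.22],[0.91,0.19,0.25],[1.01,0.21,0.29],[1.12,0.24,0.34],[1.17,0.25,0.36],[1.22,0.26,0.38],[1.3,0.28,0.25],[1.41,0.3,0.05]], "grip": [-1,-1,-1,-1,-1,-1,-1,-1,-1,-1,-1,-1,-1]}}

```text
time_s: 27.25
eef_pos: [0.5065, -0.4573, 0.0199]
ee_rot: [[0.129, -0.991, 0.029], [-0.932, -0.112, 0.346], [-0.34, -0.071, -0.938]]
force: [1.0, -0.7, 0.1]
grip_width: 0.0
```

```bash
python3 - <<'E'
from h import *
st(); save('wrist','w21.png'); save('top','t21.png',2.4,(150,150,430,330))
E
```

```text
t 27.25 tcpW [ 0.5065 -0.4573  0.0199] stall mm [-132.8981 -212.1297   19.8931] q [ 0.3463  0.8726  0.8176  1.3235 -0.7914  1.5347 -1.7843] F [ 1.0379 -0.7325  0.0967] g 0.0004911690703766547
 z [ 0.0285  0.3461 -0.9378] x [ 0.1294 -0.9315 -0.3399]
```

View pics/w21.png

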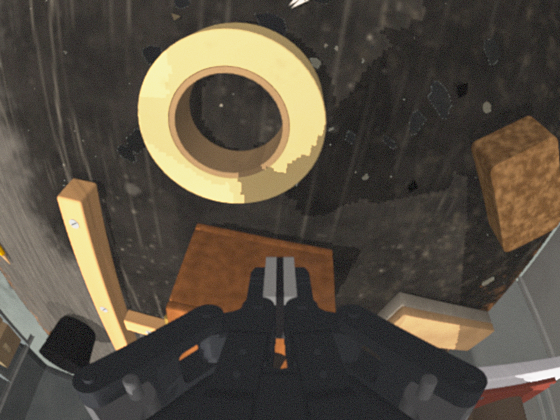

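View pics/t21.png

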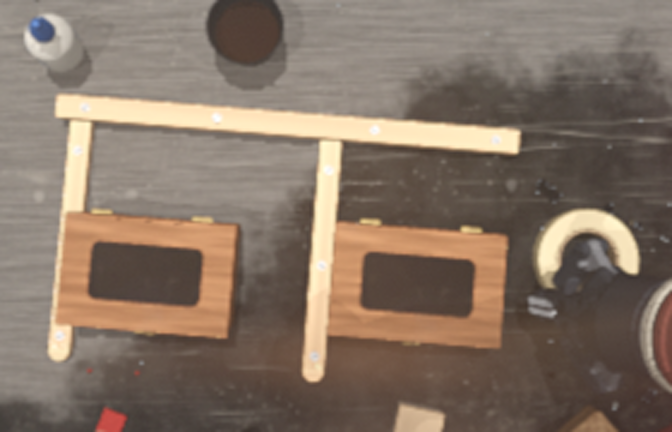

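```bash
cat >> h.py <<'E'
def Rf(t):
    t=np.radians(t); X=np.r_[XD,0]; u=np.array([0,0,1.]); z=np.sin(t)*X-np.cos(t)*u; x=np.cos(t)*X+np.sin(t)*u
    return np.c_[x,np.cross(z,x),z]
def Ef(x,y,z,t,d=.045):
    R=Rf(t); return S2W(x,y,z)+d*R[:,2],R
E
python3 - <<'E'
from h import *
for q in('box_marked','box_plain'):
    pass
def P(x,y,z): return W2S(px2w('top',150+(x+.5)/2.4-.5,150+(y+.5)/2.4-.5,z))*1000
for n,p in dict(b1TL=(65,211),b1TR=(238,225),b1BR=(230,339),b1BL=(55,323),b2TL=(337,222),b2TR=(507,236),b2BR=(499,348),b2BL=(329,335)).items(): print(n,P(*p,.074))
print('block top', [W2S(px2w('top',*p,.03)) for p in((313,319),(335,322),(307,374))])
s=robot.observe(); R0=s['ee_rot']
q0=Ro.from_matrix(R0); q1=Ro.from_matrix(Rf(25))
print('rot angle',np.degrees((q0.inv()*q1).magnitude()))
from scipy.spatial.transform import Slerp
sl=Slerp([0,1],Ro.concatenate([q0,q1]))
A=S2W(-.14,-.27,.16); B=Ef(-.24,-.16,.16,25)[0]; C=Ef(-.225,-.12,.14,25)[0]
L=[(S2W(-.133,-.25,.08),R0),(A,R0)]
for f in np.linspace(0,1,10)[1:]: L.append((A+(B-A)*f,sl(f).as_matrix()))
L+= [(C,Rf(25)),Ef(-.215,-.12,.09,25),Ef(-.21,-.12,.045,25)]
print(len(L)); rows(L)
E
```

```text
b1TL [-86.178  196.2128  74.    ]
b1TR [-86.7729  42.414   74.    ]
b1BR [-186.5194   41.2544   74.    ]
b1BL [-184.4992  195.6479   74.    ]
b2TL [-77.4478 -44.6494  74.    ]
b2TR [ -78.2583 -195.1444   74.    ]
b2BR [-176.1816 -194.1597   74.    ]
b2BL [-176.4005  -44.9969   74.    ]
block top [array([-0.2423, -0.1086,  0.03  ]), array([-0.2451, -0.1574,  0.03  ]), array([-0.361 , -0.1039,  0.03  ])]
rot angle 87.43808693646955
14
twist [[0.0, 0.0, 0.0], [0.0, 0.0, 0.0], [0.0, 0.8, -1.8], [0.0, 1.5, -3.6], [0.0, 2.3, -5.4], [0.0, 3.1, -7.1], [0.0, 3.8, -8.9], [0.0, 4.6, -10.7], [0.0, 5.4, -12.5], [0.0, 6.1, -14.3], [0.0, 6.9, -16.1], [0.0, 6.9, -16.1], [0.0, 6.9, -16.1], [0.0, 6.9, -16.1]]
translation [[0.21, 0.03, -1.14], [0.04, 0.12, -2.5], [-0.15, 0.23, -2.36], [-0.35, 0.34, -2.22], [-0.54, 0.45, -2.08], [-0.73, 0.57, -1.94], [-0.92, 0.68, -1.8], [-1.12, 0.79, -1.65], [-1.31, 0.9, -1.51], [-1.5, 1.02, -1.37], [-1.69, 1.13, -1.23], [-2.14, 0.78, -0.69], [-1.83, 0.67, 0.09], [-1.56, 0.65, 0.8]]
```

Request:
{"api": "servo_tool", "payload": {"twist": [[0,0,0],[0,0,0],[0,0,0],[0,0.8,-1.8],[0,1.5,-3.6],[0,2.3,-5.4],[0,3.1,-7.1],[0,3.8,-8.9],[0,4.6,-10.7],[0,5.4,-12.5],[0,6.1,-14.3],[0,6.9,-16.1],[0,6.9,-16.1],[0,6.9,-16.1]], "translation": [[0.2,0.03,-0.6],[0.21,0.05,-1.3],[0.04,0.12,-2.5],[-0.15,0.23,-2.36],[-0.35,0.34,-2.22],[-0.54,0.45,-2.08],[-0.73,0.57,-1.94],[-0.92,0.68,-1.8],[-1.12,0.79,-1.65],[-1.31,0.9,-1.51],[-1.5,1.02,-1.37],[-1.69,1.13,-1.23],[-2.14,0.78,-0.69],[-2.14,0.78,-0.69]], "grip": [-1,-1,-1,-1,-1,-1,0,0,0,0,0,0,0,0]}}

```text
time_s: 29.1
eef_pos: [0.4423, -0.3538, 0.0977]
ee_rot: [[0.905, -0.078, 0.418], [-0.072, -0.997, -0.031], [0.42, -0.002, -0.908]]
force: [0.7, -0.7, 0.2]
grip_width: 0.501
```

```bash
python3 - <<'E'
from h import *
st(); save('wrist','w22.png'); save('scene','s22.png',2.4,(140,130,470,330)); save('top','t22.png',1.6,(100,90,480,390))
rows([Ef(-.22,-.12,.09,25),Ef(-.213,-.12,.045,25),Ef(-.20,-.12,.045,25)])
E
```

```text
t 29.1 tcpW [ 0.4423 -0.3538  0.0977] stall mm [-205.7336 -114.5038   97.6524] q [ 0.0475 -0.0088  0.7564  2.1453 -0.4301  0.7187 -0.5587] F [ 0.6951 -0.7473  0.1571] g 0.5009185536407715
 z [ 0.4185 -0.0307 -0.9077] x [ 0.9049 -0.0716  0.4196]
twist [[-0.0, 0.0, 0.1], [-0.0, 0.0, 0.1], [-0.0, 0.0, 0.1]]
translation [[-0.29, 0.02, 0.79], [-0.5, 0.02, 1.52], [-0.3, 0.02, 1.61]]
```

View pics/w22.png

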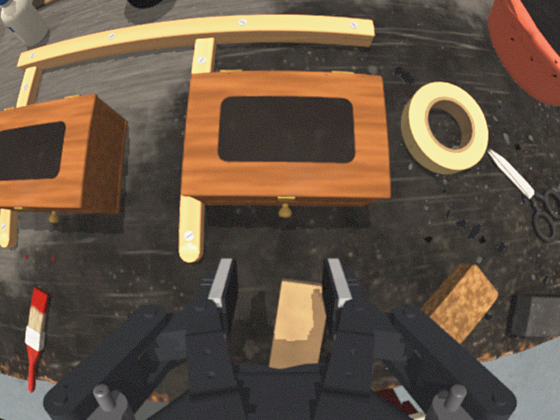

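View pics/s22.png

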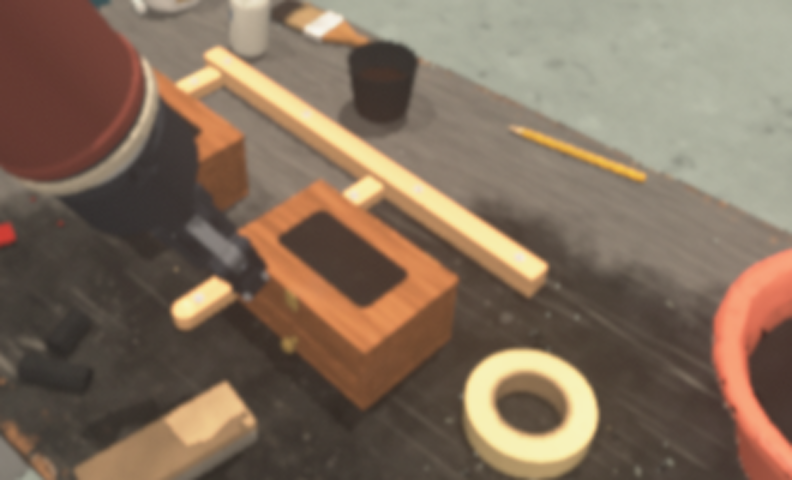

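View pics/t22.png

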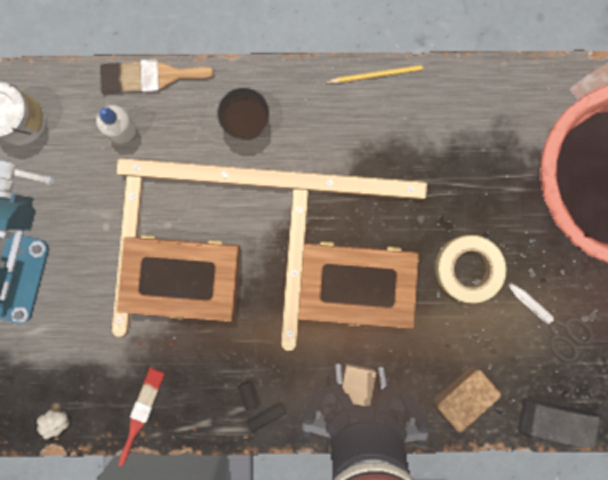

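Request:
{"api": "servo_tool", "payload": {"twist": [[0,0,0],[0,0,0],[0,0,0],[0,0,0]], "translation": [[-0.29,0.02,0.79],[-0.5,0.02,1.52],[-0.42,0.02,1.57],[-0.3,0.02,1.61]], "grip": [0,0,0,0]}}

```text
time_s: 29.75
eef_pos: [0.4668, -0.3621, 0.0052]
ee_rot: [[0.904, -0.082, 0.42], [-0.074, -0.997, -0.036], [0.421, 0.002, -0.907]]
force: [-0.1, -0.8, 0.5]
grip_width: 0.497
```

```bash
python3 - <<'E'
from h import *
st(); save('wrist','w23.png'); save('scene','s23.png',2.4,(140,130,470,330))
rows([Ef(x,-.12,.045,25) for x in(-.2,-.19,-.18,-.17,-.16,-.15,-.14,-.13,-.12)])
E
```

```text
t 29.75 tcpW [ 0.4668 -0.3621  0.0052] stall mm [-180.5682 -120.6803    5.1918] q [ 0.1087  0.2456  0.7249  2.1751 -0.8456  0.6023 -0.1917] F [-0.0694 -0.7859  0.5461] g 0.496565112302776
 z [ 0.4195 -0.0364 -0.907 ] x [ 0.904  -0.0739  0.4211]
twist [[0.0, -0.0, 0.1], [0.0, -0.0, 0.1], [0.0, -0.0, 0.1], [0.0, -0.0, 0.1], [0.0, -0.0, 0.1], [0.0, -0.0, 0.1], [0.0, -0.0, 0.1], [0.0, -0.0, 0.1], [0.0, -0.0, 0.1]]
translation [[-0.05, -0.0, 0.02], [0.1, -0.0, 0.09], [0.26, -0.0, 0.16], [0.41, -0.0, 0.23], [0.56, -0.0, 0.3], [0.71, 0.0, 0.37], [0.86, 0.0, 0.44], [1.01, 0.0, 0.51], [1.16, 0.0, 0.58]]
```

View pics/w23.png

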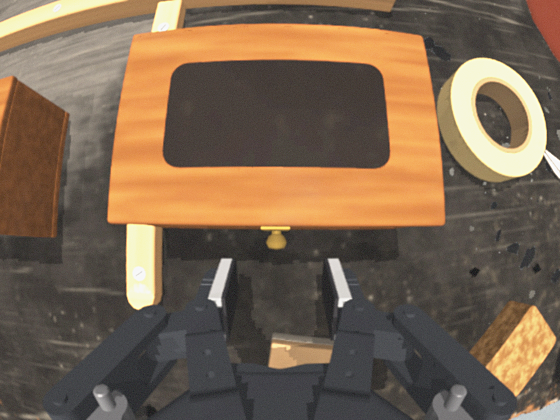

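View pics/s23.png

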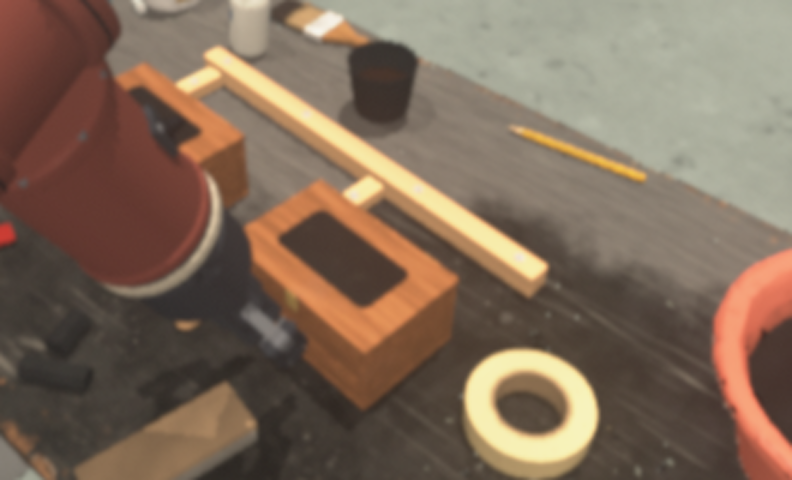

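Request:
{"api": "servo_tool", "payload": {"twist": [[0,0,0],[0,0,0],[0,0,0],[0,0,0],[0,0,0],[0,0,0],[0,0,0],[0,0,0],[0,0,0],[0,0,0],[0,0,0]], "translation": [[0.1,0,0.09],[0.2,0,0.13],[0.3,0,0.18],[0.4,0,0.22],[0.5,0,0.27],[0.6,0,0.32],[0.7,0,0.36],[0.8,0,0.41],[0.9,0,0.46],[1.0,0,0.5],[1.0,0,0.5]], "grip": [0,0,0,0,0,0,0,0,0,0,0]}}

```text
time_s: 31.22
eef_pos: [0.5337, -0.3659, 0.0017]
ee_rot: [[0.904, -0.081, 0.419], [-0.073, -0.997, -0.035], [0.421, 0.001, -0.907]]
force: [0.2, 0.0, -0.3]
grip_width: 0.498
```

```bash
python3 - <<'E'
from h import *
st(); save('wrist','w24.png'); save('top','t24.png',2.4,(150,150,430,330))
rows([Ef(x,-.12,.045,25) for x in(-.13,-.125,-.12,-.115,-.11,-.105,-.1,-.095,-.09)])
E
```

```text
t 31.225 tcpW [ 0.5337 -0.3659  0.0017] stall mm [-113.6398 -118.7172    1.6554] q [ 0.0835  0.354   0.6867  2.0631 -0.8927  0.6157 -0.2515] F [ 0.1568  0.0205 -0.2968] g 0.4984518511423521
 z [ 0.4192 -0.0348 -0.9072] x [ 0.9043 -0.0727  0.4206]
twist [[-0.0, 0.0, 0.1], [-0.0, 0.0, 0.1], [-0.0, 0.0, 0.1], [-0.0, 0.0, 0.1], [-0.0, 0.0, 0.1], [-0.0, 0.0, 0.1], [-0.0, 0.0, 0.1], [-0.0, 0.0, 0.1], [-0.0, 0.0, 0.1]]
translation [[0.06, 0.03, -0.02], [0.13, 0.03, 0.02], [0.21, 0.03, 0.05], [0.28, 0.03, 0.09], [0.36, 0.03, 0.12], [0.44, 0.03, 0.16], [0.51, 0.03, 0.19], [0.59, 0.03, 0.23], [0.66, 0.03, 0.26]]
```

View pics/w24.png

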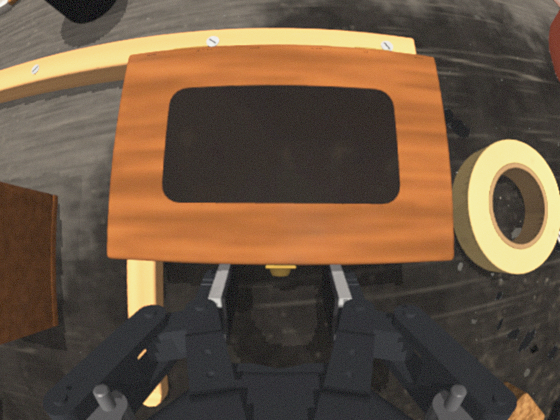

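View pics/t24.png

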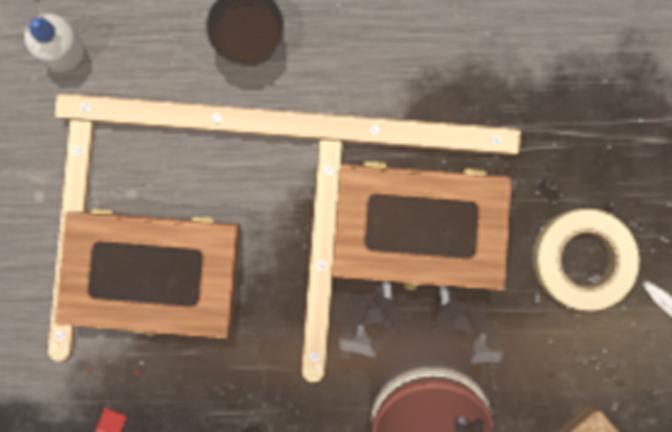

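```bash
cat >> h.py <<'E'
def P24(x,y,z,k=2.4,o=(150,150)): return W2S(px2w('top',o[0]+(x+.5)/k-.5,o[1]+(y+.5)/k-.5,z))*1000
E
python3 - <<'E'
from h import *
for n,p in dict(TL=(340,164),TR=(512,178),BR=(505,291),BL=(332,277)).items(): print(n,P24(*p,.074))
E
```

```text
TL [-26.0704 -43.4896  74.    ]
TR [ -26.8339 -196.4181   74.    ]
BR [-126.4227 -196.3477   74.    ]
BL [-125.8964  -43.8484   74.    ]
```

Request:
{"api": "servo_tool", "payload": {"twist": [[0,0,0],[0,0,0],[0,0,0],[0,0,0],[0,0,0],[0,0,0],[0,0,0]], "translation": [[0.07,0,0.03],[0.14,0,0.06],[0.21,0,0.1],[0.28,0,0.13],[0.35,0,0.16],[0.42,0,0.18],[0.42,0,0.18]], "grip": [0,0,0,0,0,0,0]}}

```text
time_s: 32.2
eef_pos: [0.5601, -0.3676, 0.0019]
ee_rot: [[0.905, -0.081, 0.418], [-0.073, -0.997, -0.034], [0.419, 0.0, -0.908]]
force: [-5.9, 1.5, 0.5]
grip_width: 0.503
```

```bash
python3 - <<'E'
from h import *
st(); save('wrist','w25.png'); save('top','t25.png',2.4,(150,150,430,330))
E
```

```text
t 32.2 tcpW [ 0.5601 -0.3676  0.0019] stall mm [ -87.1224 -118.1544    1.8834] q [ 0.0725  0.3946  0.6786  2.0129 -0.8986  0.6275 -0.2856] F [-5.9064  1.4839  0.4841] g 0.5026562866222312
 z [ 0.4181 -0.0338 -0.9078] x [ 0.9048 -0.0731  0.4194]
```

View pics/t25.png

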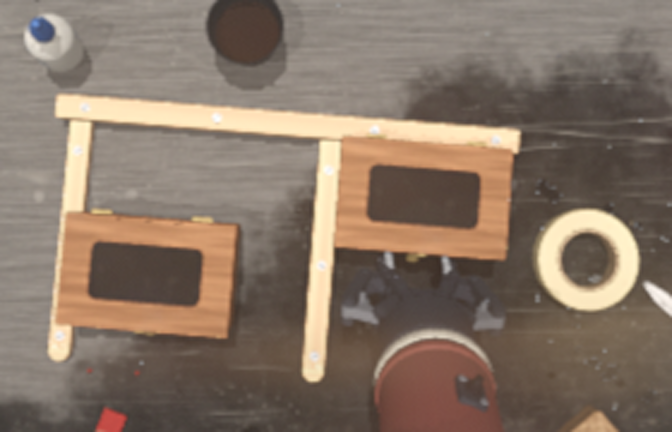

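Request:
{"api": "servo_tool", "payload": {"twist": [[0,0,0],[0,0,0],[0,0,0],[0,0,0],[0,0,0]], "translation": [[0.03,0,0.01],[0.05,0,0.02],[0.07,0,0.03],[0.09,0,0.04],[0.09,0,0.04]], "grip": [0,0,0,0,0]}}

```text
time_s: 32.92
eef_pos: [0.5605, -0.3686, 0.0001]
ee_rot: [[0.907, -0.083, 0.413], [-0.077, -0.997, -0.032], [0.414, -0.002, -0.91]]
force: [-31.9, 7.3, 16.1]
grip_width: 0.5
```

```bash
python3 - <<'E'
from h import *
st()
E
```

```text
t 32.925 tcpW [ 0.5605 -0.3686  0.0001] stall mm [ -86.7186 -119.0613    0.0864] q [ 0.0722  0.4024  0.6805  2.0068 -0.8965  0.6331 -0.2927] F [-31.9339   7.2617  16.1474] g 0.5000332062830132
 z [ 0.413  -0.0324 -0.9102] x [ 0.9069 -0.0769  0.4142]
```

Request:
{"api": "servo_tool", "payload": {"twist": [[0,0,0],[0,0,0],[0,0,0],[0,0,0],[0,0,0],[0,0,0],[0,0,0],[0,0,0],[0,0,0],[0,0,0]], "translation": [[-0.1,0,-0.05],[-0.25,0,-0.12],[-0.5,0,-0.25],[-0.7,0,-0.34],[-0.5,0,-0.9],[-0.2,0,-1.5],[0,0,-2.2],[0.1,0,-2.6],[0.1,0,-2.6],[0.1,0,-2.6]], "grip": [0,0,0,0,0,0,0,0,0,0]}}

```text
time_s: 34.17
eef_pos: [0.5061, -0.3629, 0.1458]
ee_rot: [[0.904, -0.08, 0.419], [-0.073, -0.997, -0.034], [0.42, -0.0, -0.907]]
force: [0.8, -0.2, -0.1]
grip_width: 0.498
```

```bash
python3 - <<'E'
from h import *
st(); save('wrist','w26.png'); save('top','t26.png',2.4,(150,150,430,330)); save('scene','s26.png',2.4,(140,130,470,330))
E
```

```text
t 34.175 tcpW [ 0.5061 -0.3629  0.1458] stall mm [-141.3975 -118.126   145.7661] q [-0.1248  0.0566  0.8763  1.9943 -0.4293  0.8061 -0.6559] F [ 0.8035 -0.1839 -0.0895] g 0.497790006872807
 z [ 0.4189 -0.0337 -0.9074] x [ 0.9045 -0.073   0.4203]
```

View pics/t26.png

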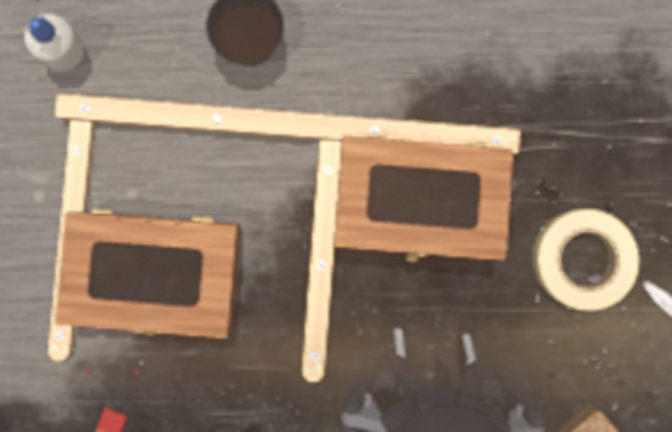

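View pics/w26.png

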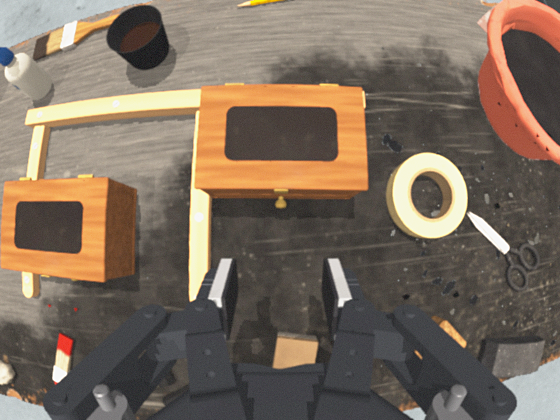

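View pics/s26.png

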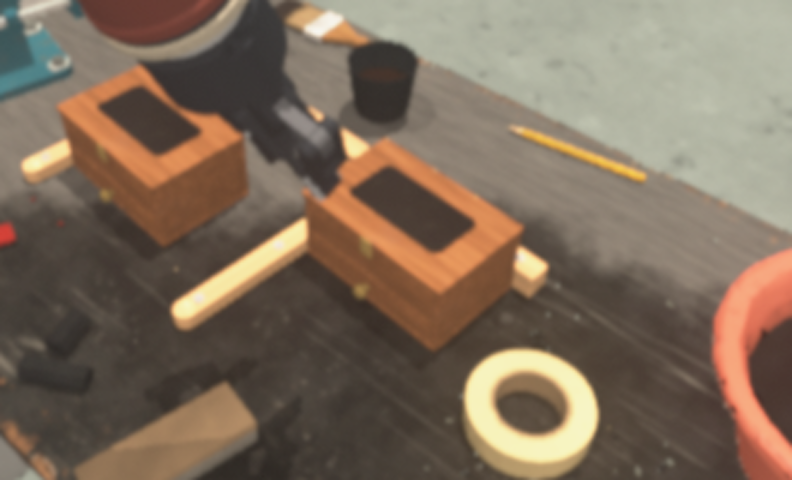

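```bash
python3 - <<'E'
from h import *
for n,p in dict(TL=(342,136),TR=(515,151),BR=(507,260),BL=(334,247)).items(): print(n,P24(*p,.074))
print(robot.observe()['force']); print(ticket.hand_in())
E
```

```text
TL [ -1.0671 -43.4154  74.    ]
TR [  -2.6943 -197.6099   74.    ]
BR [ -99.2661 -196.4368   74.    ]
BL [-99.569  -43.6448  74.    ]
[-0.1759 -0.216   0.7697]
the job is handed in; nothing more can be done
None
```

The job is done and handed in at about 34 s: the right box is the marked one, and it now stands against the dispatch rail.

- **Left box:** I slid it to its fence and tipped it to about 48°. The wrist camera showed a bare underside, so it is the plain box. I let it down slowly.
- **Right box:** I slid it to its fence and tipped it to about 47°. The ring and square were clearly visible underneath. I let it down slowly.
- **Push to the rail:** I pushed the marked box along its fence until the force rose to about 32 N with no further movement, then backed the arm off to free air.

**Last checks, from the top camera:**
- The marked box's lid back edge reads -1 to -3 mm from the rail face, so its back is within about 2–4 mm of the rail and square to within about 1°.
- The plain box stands flat in its stall, with its back about 88 mm short of the rail.
- The cup, bottle and tape roll look unmoved by eye; I did not measure them.
- The arm reads no contact force.

**What disagreed or failed:**
- **First tip:** my first attempt on the left box passed over its lid without touching it. The visible fingertips lay about 40 mm behind the stated tool point, so I allowed for that offset from then on.
- **Pressing force:** while tipping the left box, the force at the finger rose to about 39 N, because the finger slid lower on the end than planned.
- **Mark detector:** the trained network returned loose boxes for the mark, and once a confident false hit on the right box while it stood flat. I relied on the pictures instead.

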